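# Lay the tea table

### The arm

A 6-joint arm with a two-finger parallel gripper is mounted at the origin on the work surface. World frame = base frame: x ahead of the robot, y to its left, z up, the work surface at z = 0. Lengths are in m, angles in rad, forces in N, time in s.
With the tool pointing down it reaches from about 0.3 to 0.875 m from the base axis. Payload 6.4 kg.
Tool frame: the origin (TCP) lies between the finger pads; the fingertips stand 11 mm ahead of it and the grasp point (between the pads) lies 8 mm behind it (ctrl.tcp_to_tips is the y of the fingertips in the tool frame, in m); y points along the fingers, x is the direction in which the jaws open and shut, and the axes are right-handed (so a half turn about y gives the same grasp; the last joint's range is limited). The gripper opens to 85 mm and grips with 20 to 120 N. Pads are 22 mm wide; open, the fingers measure 114 mm over their backs; the gripper's body (76 mm by 85 mm) begins 54 mm behind the grasp point. The pads swing forward as they close: fully open they stand 13 mm farther back than shut.
Start: joints at [0.996, 0.181, 1.607, -0, 1.354, -0.206], TCP at [0.207, 0.536, 0.242] pointing down, gripper open.
Joint ranges: [-2.99, 2.99], [-0.89, 2.07], [0.3, 2.58], [-1.14, 4.28], [0, 2.63], [-3.12, 3.12]. Speed limits (rad/s): [2.57, 2.57, 3.01, 3.14, 3.14, 3.14].

### API

Orientations are given as a unit quaternion [w, x, y, z].
In Python, from bench import ctrl gives the robot as it stands.
- The arm moves only by the tool apply_moves, never from a script. Its argument "plan" is text: rows parted by semicolons, each of 7 numbers parted by spaces: the shift along the tool's x, y, z each as a share of 0.05 m, from -1 to 1, then the turn, a rotation vector about the tool's x, y, z each as a share of 0.12 rad, from -1 to 1, then the opening, from 0 (shut) to 1 (fully open). In form: dx dy dz wx wy wz claw; .... A call has exactly 5 rows; each row shifts and turns the commanded pose from where the row before left it, along the tool's axes as they then stand; what a row does not reach is not made up. A row lasts 1/10 s, in which the tool goes at most 50 mm and 8.59 degrees, less where a joint would pass 70% of its speed; a pose out of reach is approached as far as the arm can. A call with a number of a shift or a turn outside -1 to 1 is refused whole. A call with a gripper value outside its range is refused whole. The fingers move at their own pace and stop on an object; the grip force is fixed at half the most. Time passes only in rows, so rows that do not move let the fingers close, or fill a call up. It gives the time, the measured TCP pose, the force and the opening at its end, in the units of the state.
- ctrl.get_obs(): the state, without advancing time (a new reading comes with each control period).
- ctrl.camera(name): name is "scene" or "side" or "wrist"; returns the picture (400x640x3 uint8, red, green, blue); there is no depth.
- ctrl.get_calibration(name): a dict with "intrinsics" (3x3 intrinsics, pixels), "R" (3x3) and "t" (3): a world point X has camera coordinates R X + t. Camera axes: x right, y down, z forward; pixel columns grow to the right and rows downward; lengths in m; the calibration is good to about 2 mm. A picture is of the moment at which its call begins: read the wrist's pose just before it. get_calibration takes no time and is no camera call; for the wrist camera it gives the pose at the moment of the call.
- ctrl.hand_in(): hands the job in, once; it reports no verdict.
Trained networks look in the newest picture that a camera, given by its name, has taken for a name from the list of things; names that differ only in an ending like _2 or _b are one class to them, and where a whole thing is asked for, a point or a joint stands for the part that bears it (a point fixed in the world has none). Each returns a list of dicts, best first, with "score" (0 to 1); they miss things now and then, are a little off and sometimes report something else, mostly with a low value. They report only what shows in the picture. A call takes as long as a camera call. They do not tell look-alikes from the thing itself.
- ctrl.recognise(camera, target): "point" ([x, y, z] in m, in world coordinates, good to about 4 mm: the middle of the surface that is visible of it).
The state is a dict: "time_s": time; "q": joint angles; "dq": joint speeds; "joint_efforts": joint torques, N m; "eef_pos": TCP position; "eef_rot": TCP orientation; "wrist_force": force on the tool from outside, world axes, zero at the start; "torque": the same for the moment, N m; "opening": opening from 0.0 (shut) to 1.0 (fully open).
Only numpy, scipy, OpenCV 4.12 (cv2) and the standard library are available. Lean on these libraries where they do the work, as an engineer would, in place of code of your own. Each camera call takes 0.05 s, during which the arm holds its last target.

### The job

Lay the tea things: the teapot upright in the middle of the trivet, and the spoon flat on top of the tin, centred on its lid and lying along the lid's long side. Left and right being those of the robot as it looks out over the table, stand the tall pink glass upright in the middle of the leftmost coaster, the low wide glass on the rightmost, and the middle-sized glass on the coaster between those two. Set each thing down rather than dropping it, and do not knock over the pot or a glass.

Things in the scene. Friction and masses are not known exactly. Their poses are not given: they have to be found in the camera images.
- teapot: round white ceramic teapot, 106 mm across, lid fixed on, about 550 g; origin at the centre of its underside (foot 80 mm across), z up. Spout along +x, ending 84 mm out, 90 mm up. A rigid olive-wood handle arches over the lid in the x-z plane: lift it by its straight top bar, 72 mm long (x), 14 mm wide (y), 146 to 160 mm up, centred over the origin; the lid knob below ends at 114 mm
- glass_tall: tall slim pale pink glass, 50 mm across, 125 mm high, open at the top, straight-sided, wall 3 mm, about 180 g; origin at the centre of its underside, z up, any yaw
- glass_middle: middle-sized rose pink glass, 60 mm across, 90 mm high, open at the top, straight-sided, wall 3 mm, about 180 g; origin at the centre of its underside, z up, any yaw
- glass_low: low wide deep pink glass, 68 mm across, 58 mm high, open at the top, straight-sided, wall 3 mm, about 180 g; origin at the centre of its underside, z up, any yaw
- spoon: short olive-wood spoon, 133 mm long, 10 mm high, flat underneath, about 30 g; its x runs from handle to bowl, z up; origin on the underside. The straight handle, 12 mm wide, spans x = -70 to +25 mm, the round bowl, 36 mm across, is centred at x = +45 mm; grip it near the origin
- trivet: round brick-red hard silicone trivet, 130 mm across, 8 mm high, fixed; origin at the centre of its underside
- coaster_cork: round tan cork coaster, 90 mm across, 6 mm high, fixed; origin at the centre of its underside, axes along the world's (x away from the robot, y to its left). It may be the left, the centre or the right one
- coaster_slate: round near-black slate coaster, 90 mm across, 6 mm high, fixed; origin at the centre of its underside, axes along the world's (x away from the robot, y to its left). It may be the left, the centre or the right one
- coaster_blue: round blue coaster, 90 mm across, 6 mm high, fixed; origin at the centre of its underside, axes along the world's (x away from the robot, y to its left). It may be the left, the centre or the right one
- tin: stainless tin with a flat lid, closed and fixed, 88 mm (x) by 138 mm (y, the long side) and 60 mm high; origin at the centre of its underside, its small press-button latch is on the -x face, below the lid's top
There are look-alikes about, which are no part of the job. What is shaped like the glass_middle but purple or turquoise is not meant.

How it is judged:
At the end, for the whole second after the job is handed in: Teapot upright on the trivet within 15 mm of its centre; tall, middle, low glass upright on the left, centre, right coaster (from +y to -y) within 12 mm of its centre; spoon flat on the tin lid, within 15 mm of its centre and 0.25 rad of its long side, either way; all released and at rest (horizontal distance between teapot and trivet below 0.015 m and height (world z) of teapot between 0.005 and 0.014 m and angle between teapot's own z axis and vertical below 0.1 rad and (((horizontal distance between glass_tall and coaster_cork below 0.012 m and height (world z) of glass_tall between 0.003 and 0.012 m and angle between glass_tall's own z axis and vertical below 0.1 rad) and (y of coaster_cork in the frame of coaster_slate above 0 m and y of coaster_cork in the frame of coaster_blue above 0 m)) or ((horizontal distance between glass_tall and coaster_slate below 0.012 m and height (world z) of glass_tall between 0.003 and 0.012 m and angle between glass_tall's own z axis and vertical below 0.1 rad) and (y of coaster_slate in the frame of coaster_cork above 0 m and y of coaster_slate in the frame of coaster_blue above 0 m)) or ((horizontal distance between glass_tall and coaster_blue below 0.012 m and height (world z) of glass_tall between 0.003 and 0.012 m and angle between glass_tall's own z axis and vertical below 0.1 rad) and (y of coaster_blue in the frame of coaster_cork above 0 m and y of coaster_blue in the frame of coaster_slate above 0 m))) and (((horizontal distance between glass_middle and coaster_cork below 0.012 m and height (world z) of glass_middle between 0.003 and 0.012 m and angle between glass_middle's own z axis and vertical below 0.1 rad) and ((y of coaster_cork in the frame of coaster_slate above 0 m and y of coaster_blue in the frame of coaster_cork above 0 m) or (y of coaster_cork in the frame of coaster_blue above 0 m and y of coaster_slate in the frame of coaster_cork above 0 m))) or ((horizontal distance between glass_middle and coaster_slate below 0.012 m and height (world z) of glass_middle between 0.003 and 0.012 m and angle between glass_middle's own z axis and vertical below 0.1 rad) and ((y of coaster_slate in the frame of coaster_cork above 0 m and y of coaster_blue in the frame of coaster_slate above 0 m) or (y of coaster_slate in the frame of coaster_blue above 0 m and y of coaster_cork in the frame of coaster_slate above 0 m))) or ((horizontal distance between glass_middle and coaster_blue below 0.012 m and height (world z) of glass_middle between 0.003 and 0.012 m and angle between glass_middle's own z axis and vertical below 0.1 rad) and ((y of coaster_blue in the frame of coaster_cork above 0 m and y of coaster_slate in the frame of coaster_blue above 0 m) or (y of coaster_blue in the frame of coaster_slate above 0 m and y of coaster_cork in the frame of coaster_blue above 0 m)))) and (((horizontal distance between glass_low and coaster_cork below 0.012 m and height (world z) of glass_low between 0.003 and 0.012 m and angle between glass_low's own z axis and vertical below 0.1 rad) and y of each of coaster_slate, coaster_blue in the frame of coaster_cork above 0 m) or ((horizontal distance between glass_low and coaster_slate below 0.012 m and height (world z) of glass_low between 0.003 and 0.012 m and angle between glass_low's own z axis and vertical below 0.1 rad) and y of each of coaster_cork, coaster_blue in the frame of coaster_slate above 0 m) or ((horizontal distance between glass_low and coaster_blue below 0.012 m and height (world z) of glass_low between 0.003 and 0.012 m and angle between glass_low's own z axis and vertical below 0.1 rad) and y of each of coaster_cork, coaster_slate in the frame of coaster_blue above 0 m)) and horizontal distance between spoon and tin below 0.015 m and height (world z) of spoon between 0.055 and 0.068 m and angle between spoon's own z axis and vertical below 0.15 rad and angle between the x axis of spoon and the y axis of tin, either way round below 0.25 rad and linear speed of each of teapot, glass_tall, glass_middle, glass_low, spoon below 0.02 m/s); the robot touches nothing.
It fails at once if the teapot or a glass is knocked over (leans more than 0.7 rad) (angle between any of teapot, glass_tall, glass_middle, glass_low's own z axis and vertical above 0.7 rad).
It fails at once if a thing is dropped: out of the fingers with its underside more than 25 mm above the surface where it belongs ((contact force between teapot and the fingers below 0.05 N and height (world z) of teapot above 0.033 m) or (contact force between glass_tall and the fingers below 0.05 N and height (world z) of glass_tall above 0.031 m) or (contact force between glass_middle and the fingers below 0.05 N and height (world z) of glass_middle above 0.031 m) or (contact force between glass_low and the fingers below 0.05 N and height (world z) of glass_low above 0.031 m) or (contact force between spoon and the fingers below 0.05 N and height (world z) of spoon above 0.085 m)).
It also fails if it takes over 128 s, if anything falls off the work surface, if the arm or the gripper's body presses on something with over 40 N, if the wrist force passes 120 N, or if a joint passes its speed limit or range.

## Working session

There is one attempt and no reset: what is moved stays moved. The work goes in short steps, Python scripts to look and compute and a tool call to move; the robot and the scene stay as the last step left them, time stands still between calls to the robot, and variables do not carry over. Pictures are saved under pics/ and viewed, and the job is handed in when it is done.

Besides the shell and the picture viewer there is one more tool, called after "Request:" as a command line: name --argument value ..., lists and objects as JSON in quotes. apply_moves: Moves the arm, as the interface text tells. Shift numbers are shares of 0.05 m and turn numbers shares of 0.12 rad, none past 1 either way. Its arguments: {"type":"object","properties":{"plan":{"type":"string"}},"required":["plan"]}

```bash
mkdir -p pics; ls; cat > h.py <<'E'
import numpy as np, cv2
from bench import ctrl
def snap(c,f):
    im=ctrl.camera(c); cv2.imwrite('pics/'+f,im[:,:,::-1]); return im
def proj(c,X):
    k=ctrl.get_calibration(c); p=np.array(k['R'])@np.array(X)+np.array(k['t']); p=np.array(k['intrinsics'])@p; return p[:2]/p[2]
def ray(c,u,v,z):
    k=ctrl.get_calibration(c); R=np.array(k['R']);t=np.array(k['t'])
    o=-R.T@t; d=R.T@np.linalg.inv(np.array(k['intrinsics']))@np.array([u,v,1.]); return o+d*(z-o[2])/d[2]
E
python3 - <<'E'
from h import *
o=ctrl.get_obs(); print({k:np.round(v,4) for k,v in o.items()})
for c in ['scene','side','wrist']:
    snap(c,c+'0.png')
    k=ctrl.get_calibration(c); print(c,-np.array(k['R']).T@k['t'], np.round(k['R'],2).tolist())
print(ctrl.tcp_to_tips)
for n in ['teapot','glass_tall','glass_middle','glass_low','spoon','trivet','coaster_cork','coaster_slate','coaster_blue','tin']:
    for c in ['scene','side']:
        print(n,c,[(np.round(r['point'],3).tolist(),round(r['score'],2),np.round(proj(c,r['point'])).tolist()) for r in ctrl.recognise(c,n)])
E
```

```text
pics
{'time_s': np.float64(0.0), 'q': array([ 0.9957,  0.1815,  1.608 , -0.    ,  1.3538, -0.2063]), 'dq': array([-0.0002, -0.0011, -0.0011,  0.0005,  0.0003,  0.0003]), 'joint_efforts': array([ 8.00000e-04, -4.44853e+01, -3.51346e+01, -2.00000e-04,
        8.90000e-03, -0.00000e+00]), 'eef_pos': array([0.207 , 0.5359, 0.2414]), 'eef_rot': array([-0.583 ,  0.5834,  0.3993, -0.4004]), 'wrist_force': array([-0.2008, -0.1117, -0.3614]), 'torque': array([-0.0133, -0.0152,  0.0059]), 'opening': np.float64(0.9991)}
scene [ 0.83715606 -0.65942051  0.86432104] [[0.91, 0.42, -0.01], [0.3, -0.67, -0.68], [-0.29, 0.61, -0.74]]
side [-0.06695978 -0.68160523  0.59375256] [[0.76, -0.65, -0.01], [-0.35, -0.39, -0.85], [0.55, 0.65, -0.52]]
wrist [0.13268967 0.56536965 0.37219225] [[0.36, 0.93, -0.0], [0.89, -0.34, 0.31], [0.29, -0.11, -0.95]]
0.011
teapot scene []
teapot side [([0.455, -0.157, 0.077], 0.74, [340.0, 221.0])]
glass_tall scene [([0.475, 0.128, 0.083], 0.84, [324.0, 165.0])]
glass_tall side [([0.45, 0.132, 0.076], 0.75, [265.0, 176.0])]
glass_middle scene [([0.347, -0.037, 0.063], 0.97,
[... 500 characters left out ...]
365.0, 286.0])]
trivet scene [([0.535, -0.401, 0.005], 0.85, [244.0, 360.0])]
trivet side [([0.591, 0.006, 0.007], 0.65, [334.0, 198.0]), ([0.519, -0.405, 0.009], 0.6, [447.0, 290.0])]
coaster_cork scene [([0.667, -0.188, 0.007], 0.96, [344.0, 300.0])]
coaster_cork side [([0.662, -0.189, 0.003], 0.59, [406.0, 220.0])]
coaster_slate scene [([0.605, 0.0, 0.006], 0.76, [350.0, 232.0]), ([0.406, 0.299, 0.047], 0.44, [326.0, 134.0])]
coaster_slate side [([0.594, 0.008, 0.006], 0.7, [335.0, 198.0])]
coaster_blue scene [([0.649, 0.187, 0.01], 0.98, [389.0, 189.0])]
coaster_blue side [([0.644, 0.188, 0.007], 0.81, [308.0, 170.0])]
tin scene []
tin side [([0.501, 0.349, 0.063], 0.97, [240.0, 150.0])]
```

View pics/scene0.png

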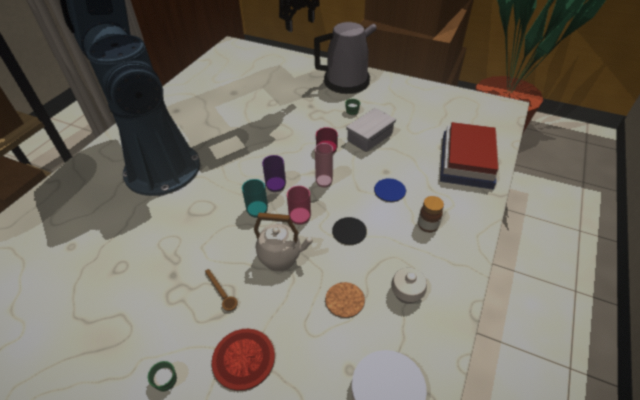

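View pics/side0.png

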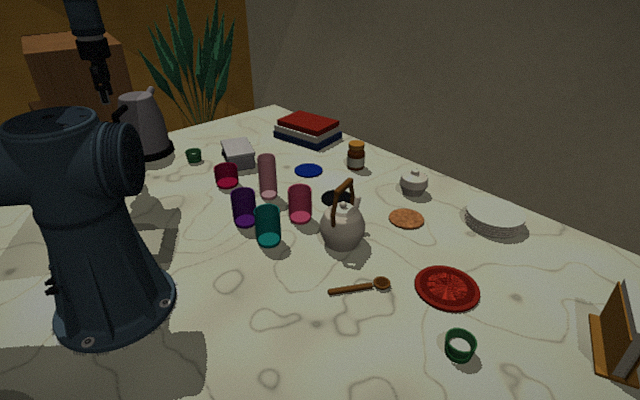

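View pics/wrist0.png

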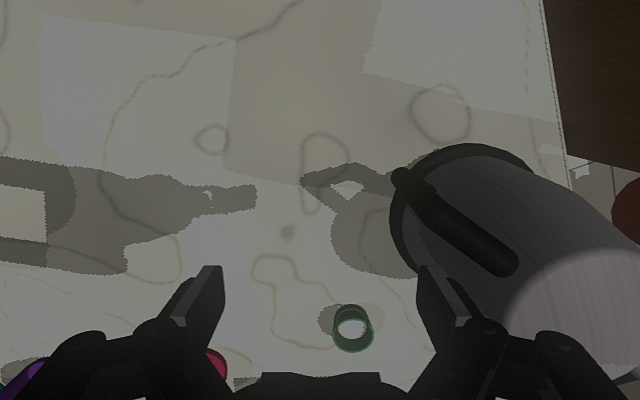

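Candidates: tall glass (scene 324,165), low (326,140), middle rose (299,205); look-alikes are purple (274,174) and turquoise (255,198). Next is a close crop check and model-based fits.

```bash
python3 - <<'E'
import cv2,numpy as np
a=cv2.imread('pics/scene0.png')[85:285,200:420]; b=cv2.imread('pics/side0.png')[120:320,190:500]
cv2.imwrite('pics/c1.png',cv2.resize(a,None,fx=3,fy=3)[:600]); cv2.imwrite('pics/c2.png',cv2.resize(b,None,fx=2.5,fy=2.5))
E
```

```text
(no output)
```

View pics/c1.png

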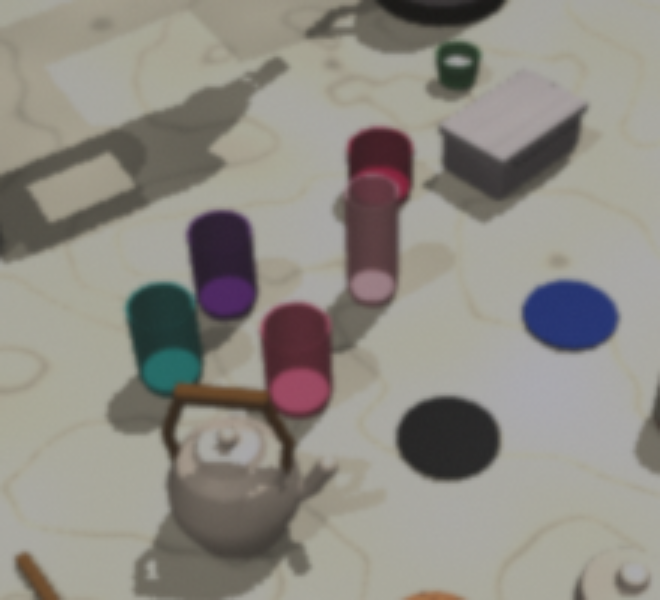

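View pics/c2.png

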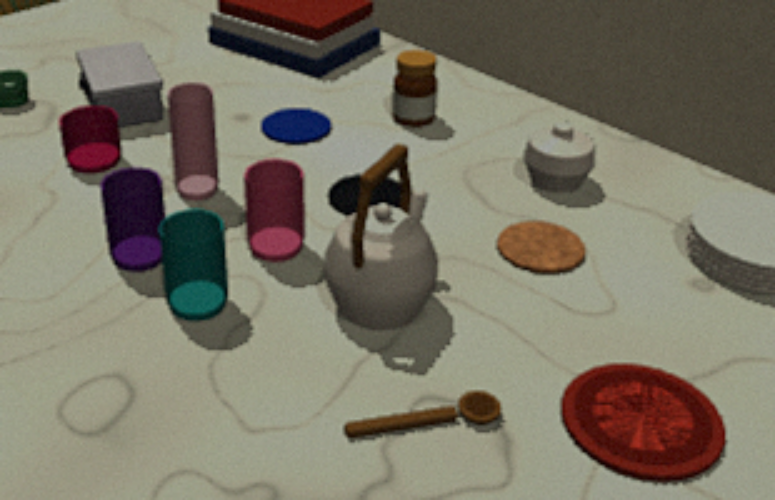

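```bash
cat > fit.py <<'E'
from h import *
from scipy.optimize import minimize
K={c:ctrl.get_calibration(c) for c in ['scene','side']}
def P(c,X):
    k=K[c]; p=np.array(k['R'])@X.T+np.array(k['t'])[:,None]; p=np.array(k['intrinsics'])@p; return (p[:2]/p[2]).T
th=np.linspace(0,2*np.pi,48,endpoint=False)
def circ(x,y,r,z): return np.c_[x+r*np.cos(th),y+r*np.sin(th),0*th+z]
S=4
def sil(c,pts,box):
    h=cv2.convexHull(P(c,pts).astype(np.float32))[:,0]
    m=np.zeros(((box[3]-box[1])*S,(box[2]-box[0])*S),np.uint8)
    q=((h-[box[0],box[1]]+0.5)*S-0.5); cv2.fillPoly(m,[np.round(q*16).astype(np.int32)],255,shift=4)
    return cv2.resize(m,(box[2]-box[0],box[3]-box[1]),interpolation=cv2.INTER_AREA)/255.
def fit(pf,p0,masks,step=0.02):
    def cost(p):
        s=0
        for c,(m,box,ign) in masks.items():
            a=sil(c,pf(p),box); s+=(np.abs(a-m)*(1-ign)).sum()/max(m.sum(),1)
        return s
    p0=np.array(p0,float)
    sx=np.vstack([p0]+[p0+step*e for e in np.eye(len(p0))])
    r=minimize(cost,p0,method='Nelder-Mead',options=dict(initial_simplex=sx,xatol=1e-5,fatol=1e-5)); 
    r=minimize(cost,r.x,method='Nelder-Mead',options=dict(initial_simplex=np.vstack([r.x]+[r.x+step/3*e for e in np.eye(len(p0))]),xatol=1e-5,fatol=1e-5)); return r.x,r.fun
E
python3 - <<'E'
import cv2,numpy as np
for f,pts in [('scene',dict(low=(326,131),low2=(330,147),tall=(324,165),tallb=(323,180),mid=(299,200),midb=(299,215),pot=(275,258),tin=(360,148),tins=(350,142),blue=(390,190),slate=(350,231),cork=(345,300),triv=(244,350),spoon=(217,285),tbl=(300,260),shad=(312,200))),
 ('side',dict(low=(226,170),tall=(267,175),tallb=(268,194),mid=(300,200),midb=(300,217),blue=(308,171),slate=(332,195),cork=(406,218),triv=(445,290),spoon=(350,289),tbl=(300,270),tin=(238,148)))]:
    h=cv2.cvtColor(cv2.imread(f'pics/{f}0.png'),cv2.COLOR_BGR2HSV)
    for n,(u,v) in pts.items(): print(f,n,h[v,u])
E
```

```text
scene low [176 131  68]
scene low2 [174 106  99]
scene tall [178  73  91]
scene tallb [174  46 154]
scene mid [174 123  87]
scene midb [171 132 156]
scene pot [ 14  38 102]
scene tin [17 24 75]
scene tins [19 26 78]
scene blue [114 166 115]
scene slate [ 0  0 41]
scene cork [ 13 140 146]
scene triv [  4 185 149]
scene spoon [ 15 145 109]
scene tbl [ 23  33 154]
scene shad [21 37 97]
side low [173 196  60]
side tall [176  91  87]
side tallb [177  57 139]
side mid [173 162  82]
side midb [173 142 147]
side blue [112 232  89]
side slate [113  51  20]
side cork [ 12 151 125]
side triv [  3 210 142]
side spoon [ 14 171  70]
side tbl [ 31  36 154]
side tin [ 20  21 148]
```

```bash
python3 - <<'E'
from fit import *
hsv={c:cv2.cvtColor(cv2.imread(f'pics/{c}0.png'),cv2.COLOR_BGR2HSV).astype(int) for c in K}
def rng(c,h0,h1,s0,v0=0,v1=255):
    h,s,v=[hsv[c][...,i] for i in range(3)]
    hh=(h>=h0)&(h<=h1) if h0<=h1 else (h>=h0)|(h<=h1)
    return (hh&(s>=s0)&(v>=v0)&(v<=v1)).astype(float)
def mk(c,m,box,ign=None):
    b=box; sub=m[b[1]:b[3],b[0]:b[2]]
    return (sub,b,np.zeros_like(sub) if ign is None else ign[b[1]:b[3],b[0]:b[2]])
def hull(*cs): return np.vstack(cs)
def cyl(r,h): return lambda p: hull(circ(p[0],p[1],r,0),circ(p[0],p[1],r,h))
pink={c:rng(c,160,3,38) for c in K}
def run(n,pf,p0,ms):
    vals=[fit(pf,p0,ms)]+[fit(pf,p0,{c:ms[c]}) for c in ms]
    print(n,[(np.round(x,4).tolist(),round(f,3)) for x,f in vals])
run('mid',cyl(.030,.09),[.43,-.03],{'scene':mk('scene',pink['scene'],(284,178,316,230)),'side':mk('side',pink['side'],(283,176,318,230))})
ig=np.zeros((400,640)); 
run('tallS',cyl(.025,.125),[.45,.12],{'scene':mk('scene',pink['scene'],(310,153,338,192),), 'side':mk('side',pink['side'],(254,145,284,206))})
run('low',cyl(.034,.058),[.4,.28],{'side':mk('side',pink['side'],(208,155,243,196)),'scene':mk('scene',pink['scene'],(308,120,345,143))})
disc=lambda r,h: (lambda p: hull(circ(p[0],p[1],r,0),circ(p[0],p[1],r,h)))
run('blue',disc(.045,.006),[.65,.19],{c:mk(c,rng(c,105,125,100),b) for c,b in [('scene',(365,170,415,210)),('side',(288,158,330,185))]})
run('slate',disc(.045,.006),[.6,0],{'scene':mk('scene',rng('scene',0,180,0,0,75),(326,212,375,250))})
run('cork',disc(.045,.006),[.66,-.19],{c:mk(c,rng(c,5,20,75),b) for c,b in [('scene',(318,275,372,325)),('side',(382,200,432,235))]})
run('triv',disc(.065,.008),[.52,-.4],{c:mk(c,rng(c,175,12,80),b) for c,b in [('scene',(200,320,285,398)),('side',(405,255,490,320))]})
# spoon pixels -> plane
for c,b in [('scene',(200,262,245,315)),('side',(322,268,398,302))]:
    m=rng(c,5,22,75,0,140); ys,xs=np.nonzero(m[b[1]:b[3],b[0]:b[2]]); 
    pts=np.array([ray(c,x+b[0],y+b[1],0.005) for x,y in zip(xs,ys)])[:,:2]
    mu=pts.mean(0); w,V=np.linalg.eigh(np.cov((pts-mu).T)); d=V[:,1]; pr=(pts-mu)@d; print('spoon',c,mu,d,pr.min(),pr.max(),len(pts))
def tri(a,b):
    A=[];B=[]
    for c,(u,v) in (('scene',a),('side',b)):
        k=K[c];M=np.array(k['intrinsics'])@np.c_[k['R'],k['t']]
        A+=[u*M[2]-M[0],v*M[2]-M[1]]
    A=np.array(A); x,r,_,_=np.linalg.lstsq(A[:,:3],-A[:,3],rcond=None); return x
print('bar',tri((258,215.7),(334.8,194)),tri((290,217.5),(351,181)),tri((258,215.7),(351,181)),tri((290,217.5),(334.8,194)))
print('knob',tri((275.5,230),(343,204)))
# tin lid corners: scene
print('tin',[ray('scene',u,v,.06).round(3) for u,v in [(347,128),(376,108.5),(395,120.5),(365,139.5)]],[ray('side',u,v,.06).round(3) for u,v in [(221,140),(247,138),(253,150),(227,155)]])
E
```

```text
mid [([0.4622, -0.0001], np.float64(0.176)), ([0.4605, 0.0017], np.float64(0.085)), ([0.464, 0.0022], np.float64(0.077))]
tallS [([0.4659, 0.1509], np.float64(0.333)), ([0.4613, 0.1543], np.float64(0.118)), ([0.4672, 0.149], np.float64(0.168))]
low [([0.412, 0.2866], np.float64(0.162)), ([0.4145, 0.2909], np.float64(0.087)), ([0.4115, 0.2858], np.float64(0.049))]
blue [([0.6486, 0.1924], np.float64(0.326)), ([0.648, 0.1942], np.float64(0.163)), ([0.6501, 0.1934], np.float64(0.156))]
slate [([0.6006, 0.0084], np.float64(0.119)), ([0.6006, 0.0084], np.float64(0.119))]
cork [([0.6682, -0.1834], np.float64(0.118)), ([0.6679, -0.1836], np.float64(0.053)), ([0.669, -0.1826], np.float64(0.057))]
triv [([0.5298, -0.3962], np.float64(0.08)), ([0.5292, -0.3962], np.float64(0.039)), ([0.5304, -0.396], np.float64(0.04))]
spoon scene [ 0.4075795  -0.28683079] [-0.87806146  0.47854788] -0.049207851189992026 0.08205631970866387 353
spoon side [ 0.40135934 -0.2821984 ] [-0.89288352  0.45028771] -0.0597746782662055 0.07466802414833708 470
bar [ 0.44187797 -0.15083406  0.15093774] [ 0.51023409 -0.1292231   0.15086939] [ 0.46207476 -0.17702907  0.18691799] [ 0.49090533 -0.09766345  0.10926359]
knob [ 0.47650024 -0.14166543  0.10716999]
tin [array([0.46 , 0.334, 0.06 ]), array([0.506, 0.466, 0.06 ]), array([0.581, 0.429, 0.06 ]), array([0.529, 0.304, 0.06 ])] [array([0.499, 0.465, 0.06 ]), array([0.574, 0.422, 0.06 ]), array([0.536, 0.327, 0.06 ]), array([0.455, 0.35 , 0.06 ])]
```

```bash
cat >> h.py <<'E'
from scipy.spatial.transform import Rotation as Ro
def pose():
    o=ctrl.get_obs(); q=o['eef_rot']; return np.array(o['eef_pos']),Ro.from_quat([q[1],q[2],q[3],q[0]]).as_matrix(),o
def Rd(phi):
    c,s=np.cos(phi),np.sin(phi); return np.array([[c,0,-s],[s,0,c],[0,-1,0]])
def plan(wps,cur=None,flip=True):
    """wps: list of (xyz, yaw or None, nrows or None)"""
    p,R,o=pose()
    print('t',round(float(o['time_s']),2),'tcp',p.round(4),'yaw',round(float(np.arctan2(R[1,0],R[0,0])),3),'tilt',np.round(np.arccos(-R[2,1]),4),'open',round(float(o['opening']),3),'F',np.round(o['wrist_force'],1),'q',np.round(o['q'],2))
    for xyz,phi,n in wps:
        xyz=np.array(xyz,float); y0=np.arctan2(R[1,0],R[0,0])
        if phi is None: phi=y0
        elif flip: phi=y0+(phi-y0+np.pi/2)%np.pi-np.pi/2
        T=Rd(phi); rv=Ro.from_matrix(R.T@T).as_rotvec()
        d=np.linalg.norm(xyz-p); 
        if n is None: n=int(max(1,np.ceil(max(d/0.048,np.abs(rv).max()/0.118))))
        step=np.round(rv/n/0.12,2); rows=[]
        for i in range(n):
            s=np.round(R.T@((xyz-p)/(n-i))/0.05,2)
            rows.append(' '.join('%g'%v for v in np.r_[s,step]))
            p=p+R@s*0.05; R=R@Ro.from_rotvec(step*0.12).as_matrix()
        print(n,'rows ->',xyz,round(phi,3)); [print('  ',r) for r in rows]
E
python3 - <<'E'
from h import *
print(ray('scene',410,290,.05),ray('scene',430,215,.06))
k=ctrl.get_calibration('wrist');p,R,o=pose();k['R']=np.array(k['R']);print(R.T@(-k['R'].T@k['t']-p), (k['R']@R).round(3), R.round(3))
plan([([.40,.27,.24],-.785,None)])
E
```

```text
[ 0.79829455 -0.13067544  0.05      ] [0.78203345 0.09065629 0.06      ]
[ 0.00041172 -0.13057841  0.07998023] [[ 1.    -0.     0.   ]
 [-0.    -0.311 -0.95 ]
 [ 0.     0.95  -0.311]] [[ 0.361  0.    -0.933]
 [ 0.933  0.     0.361]
 [ 0.    -1.    -0.   ]]
t 1.15 tcp [0.2073 0.5364 0.2423] yaw 1.202 tilt 0.0 open 1.001 F [-0.6  1.3 -0.4] q [ 1.    0.18  1.61 -0.    1.35 -0.21]
10 rows -> [0.4  0.27 0.24] 2.357
   -0.36 0 -0.55 0 -0.96 0
   -0.42 0.01 -0.51 0 -0.96 0
   -0.47 0 -0.46 0 -0.96 0
   -0.52 0.01 -0.4 0 -0.96 0
   -0.57 0 -0.33 0 -0.96 0
   -0.6 0.01 -0.27 0 -0.96 0
   -0.63 0 -0.2 0 -0.96 0
   -0.64 0.01 -0.12 0 -0.96 0
   -0.66 0 -0.05 0 -0.96 0
   -0.65 0.01 0.03 0 -0.96 0
```

Request:
apply_moves --plan "-0.36 0 -0.55 0 -0.96 0 1; -0.42 0.01 -0.51 0 -0.96 0 1; -0.47 0 -0.46 0 -0.96 0 1; -0.52 0.01 -0.4 0 -0.96 0 1; -0.57 0 -0.33 0 -0.96 0 1"

```text
time_s: 1.65
eef_pos: [0.3044, 0.4021, 0.2414]
eef_rot: [-0.444, 0.444, 0.55, -0.55]
wrist_force: [0.2, -0.5, 0.2]
opening: 1.001
```

Request:
apply_moves --plan "-0.6 0.01 -0.27 0 -0.96 0 1; -0.63 0 -0.2 0 -0.96 0 1; -0.64 0.01 -0.12 0 -0.96 0 1; -0.66 0 -0.05 0 -0.96 0 1; -0.65 0.01 0.03 0 -0.96 0 1"

```text
time_s: 2.15
eef_pos: [0.4008, 0.2691, 0.2401]
eef_rot: [-0.27, 0.27, 0.654, -0.653]
wrist_force: [0.8, 0.3, -0.2]
opening: 0.998
```

```bash
python3 - <<'E'
from h import *
plan([])
snap('wrist','w1.png')
for n,X in dict(low=(.412,.287,.058),lowb=(.412,.287,0),tall=(.465,.151,.125),tin=(.517,.387,.06)).items(): print(n,proj('wrist',X))
for n in ['glass_low','tin','glass_tall']: print(n,[(np.round(r['point'],3).tolist(),round(r['score'],2)) for r in ctrl.recognise('wrist',n)])
E
```

```text
t 2.15 tcp [0.4008 0.2691 0.2401] yaw 2.359 tilt 0.0007 open 0.998 F [ 0.8  0.3 -0.2] q [ 0.34 -0.03  1.83  0.    1.33 -2.01]
low [329.24650696 200.60139816]
lowb [328.07772328 185.09657341]
tall [151.33691938 151.11581952]
tin [323.93854972 325.24956587]
glass_low [([0.419, 0.289, 0.015], 0.84), ([0.462, 0.148, 0.098], 0.32), ([0.462, 0.019, 0.05], 0.17)]
tin [([0.508, 0.378, 0.059], 0.56)]
glass_tall [([0.465, 0.144, 0.096], 0.95)]
```

View pics/w1.png

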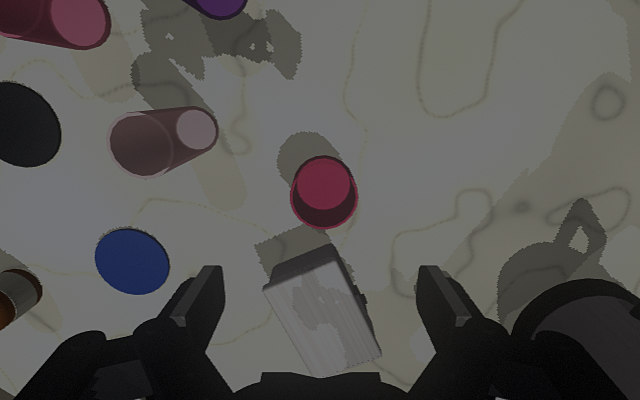

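```bash
cat > wfit.py <<'E'
from fit import *
def load(f,cal):
    K['wrist']=cal; return cv2.cvtColor(cv2.imread(f),cv2.COLOR_BGR2HSV).astype(int)
def rngh(hsv,h0,h1,s0,v0=0,v1=255):
    h,s,v=[hsv[...,i] for i in range(3)]
    hh=(h>=h0)&(h<=h1) if h0<=h1 else (h>=h0)|(h<=h1)
    m=(hh&(s>=s0)&(v>=v0)&(v<=v1)).astype(np.uint8); return m
def big(m,box):
    s=m[box[1]:box[3],box[0]:box[2]].astype(np.uint8)
    n,l,st,_=cv2.connectedComponentsWithStats(s)
    i=1+np.argmax(st[1:,4]); s=(l==i).astype(np.uint8)
    s=cv2.morphologyEx(s,cv2.MORPH_CLOSE,np.ones((5,5)))
    return (s.astype(float),box,np.zeros(s.shape))
def cyl(r,h): return lambda p: np.vstack([circ(p[0],p[1],r,0),circ(p[0],p[1],r,h)])
E
python3 - <<'E'
from wfit import *
hs=load('pics/w1.png',ctrl.get_calibration('wrist'))
for n,(u,v) in dict(low=(322,180),lowd=(322,215),tall=(150,150),tallb=(195,130),blue=(130,262),slate=(20,120),tin=(320,320),tins=(310,262),tbl=(400,150)).items(): print(n,hs[v,u])
pk=rngh(hs,160,4,60)
print('low',fit(cyl(.034,.058),[.412,.287],{'wrist':big(pk,(270,140,380,245))}))
pt=rngh(hs,160,10,28)
b=big(pt,(95,95,230,190)); print('tall',b[0].sum(),fit(cyl(.025,.125),[.465,.151],{'wrist':b}))
print('blue',fit(cyl(.045,.006),[.65,.19],{'wrist':big(rngh(hs,105,125,100),(80,210,190,310))}))
cv2.imwrite('pics/crop1.png',cv2.resize(cv2.convertScaleAbs(cv2.imread('pics/w1.png')[215:390,240:400],alpha=2),None,fx=3.4,fy=3.4,interpolation=cv2.INTER_CUBIC))
E
```

```text
low [171 160 105]
lowd [176  98  52]
tall [177  51  55]
tallb [172  27 104]
blue [113 161  84]
slate [105  20  25]
tin [  8  10 107]
tins [ 0  5 49]
tbl [ 45   4 116]
low (array([0.41110643, 0.2855948 ]), np.float64(0.05911960933347243))
tall 4585.0 (array([0.4604348 , 0.14842249]), np.float64(0.3873295272307396))
blue (array([0.64767381, 0.18861187]), np.float64(0.0809717531872562))
```

View pics/crop1.png

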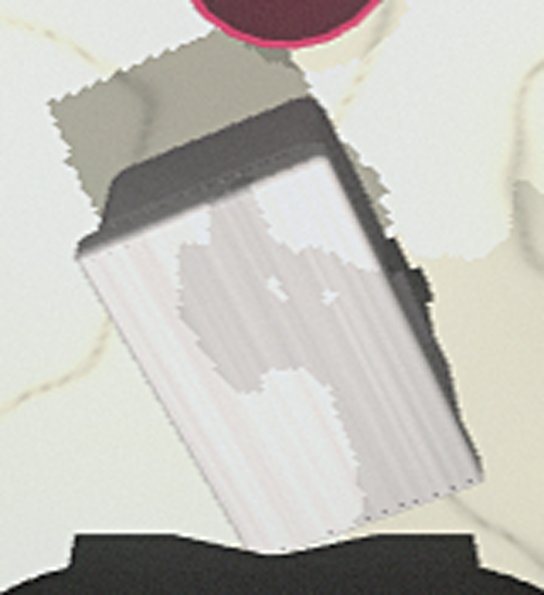

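```bash
python3 - <<'E'
from h import *
C=[ray('wrist',240+u/3.4,215+v/3.4,.06)[:2] for u,v in [(78,258),(325,155),(482,475),(247,555)]]
C=np.array(C);print(C.round(4));print('side',[np.linalg.norm(C[i]-C[(i+1)%4]).round(4) for i in range(4)])
print('ctr',C.mean(0),(C[0]+C[2])/2)
d=(C[2]-C[1])/1; d/=np.linalg.norm(d); e=C[1]-C[0]; print('long yaw',np.arctan2(*d[::-1]),'short yaw+90',np.arctan2(*e[::-1])+np.pi/2, 'other', np.arctan2(*(C[3]-C[0])[::-1]))
plan([([.411,.286,.12],None,None),([.411,.286,.022],None,None)])
E
```

```text
[[0.5297 0.3123]
 [0.4497 0.3418]
 [0.4971 0.4657]
 [0.5775 0.4331]]
side [np.float64(0.0852), np.float64(0.1326), np.float64(0.0867), np.float64(0.13)]
ctr [0.51351676 0.38823401] [0.51340757 0.38899113]
long yaw 1.2056369273866232 short yaw+90 4.359006287151237 other 1.1941750818416357
t 2.35 tcp [0.4003 0.2699 0.2398] yaw 2.35 tilt 0.0004 open 0.998 F [-0.   0.6 -0.1] q [ 0.35 -0.03  1.83  0.    1.33 -2.  ]
3 rows -> [0.411 0.286 0.12 ] 2.35
   0.03 0.8 -0.13 0 -0 0
   0.02 0.8 -0.12 0 -0 0
   0.03 0.8 -0.13 0 -0 0
3 rows -> [0.411 0.286 0.022] 2.35
   -0 0.65 0 0 -0 0
   -0 0.65 0 0 -0 0
   -0 0.66 0 0 -0 0
```

Request:
apply_moves --plan "0.03 0.8 -0.13 0 0 0 1; 0.02 0.8 -0.12 0 0 0 1; 0.03 0.8 -0.13 0 0 0 1; 0 0.65 0 0 0 0 1; 0 0.65 0 0 0 0 1"

```text
time_s: 2.85
eef_pos: [0.4096, 0.2877, 0.0533]
eef_rot: [-0.271, 0.271, 0.653, -0.653]
wrist_force: [-1.3, 0.4, -1.2]
opening: 1.003
```

Request:
apply_moves --plan "0 0.4 0 0 0 0 1; 0 0.26 0 0 0 0 1; 0 0 0 0 0 0 0.5; 0 0 0 0 0 0 0.5; 0 0 0 0 0 0 0.5"

```text
time_s: 3.35
eef_pos: [0.4115, 0.2871, 0.023]
eef_rot: [-0.271, 0.272, 0.654, -0.652]
wrist_force: [0.7, 0.7, -1.3]
opening: 0.779
```

Request:
apply_moves --plan "0 0 0 0 0 0 0.5; 0 0 0 0 0 0 0.5; 0 0 0 0 0 0 0.5; 0 0 0 0 0 0 0.5; 0 0 0 0 0 0 0.5"

```text
time_s: 3.85
eef_pos: [0.4108, 0.2864, 0.0219]
eef_rot: [-0.271, 0.271, 0.653, -0.653]
wrist_force: [0.1, 0.5, -1.3]
opening: 0.784
```

```bash
python3 - <<'E'
from h import *
plan([([.411,.286,.20],None,None),([.668,-.183,.20],1.9,13),([.668,-.183,.06],None,4),([.668,-.183,.0285],None,2)])
E
```

```text
t 3.85 tcp [0.4108 0.2864 0.0219] yaw 2.354 tilt 0.0002 open 0.784 F [ 0.1  0.5 -1.3] q [ 0.37  0.34  1.93 -0.    0.87 -1.98]
4 rows -> [0.411 0.286 0.2  ] 2.354
   -0 -0.89 0 0 0 -0
   -0 -0.89 0 0 0 -0
   -0 -0.89 0 0 0 -0
   -0.01 -0.89 0 0 0 -0
13 rows -> [ 0.668 -0.183  0.2  ] 1.9
   -0.79 -0 0.23 0 0.29 -0
   -0.8 -0 0.2 0 0.29 -0
   -0.8 -0 0.17 0 0.29 -0
   -0.81 -0 0.15 0 0.29 -0
   -0.81 -0 0.12 0 0.29 -0
   -0.82 -0 0.09 0 0.29 -0
   -0.82 -0 0.06 0 0.29 -0
   -0.82 -0 0.03 0 0.29 -0
   -0.82 -0 0 0 0.29 -0
   -0.82 -0 -0.03 0 0.29 -0
   -0.82 -0 -0.05 0 0.29 -0
   -0.82 -0 -0.08 0 0.29 -0
   -0.83 -0 -0.12 0 0.29 -0
4 rows -> [ 0.668 -0.183  0.06 ] 1.901
   0 0.7 0 0 0 -0
   0 0.7 0 0 0 -0
   0 0.7 0 0 0 -0
   0 0.7 0 0 0 -0
2 rows -> [ 0.668  -0.183   0.0285] 1.901
   0 0.31 0 0 0 -0
   0 0.32 0 0 0 -0
```

Request:
apply_moves --plan "0 -0.4 0 0 0 0 0.3; 0 -0.7 0 0 0 0 0.3; 0 -0.89 0 0 0 0 0.3; 0 -0.89 0 0 0 0 0.3; 0 -0.68 0 0 0 0 0.3"

```text
time_s: 4.35
eef_pos: [0.4112, 0.2867, 0.2026]
eef_rot: [-0.271, 0.272, 0.654, -0.652]
wrist_force: [1.2, -0.1, -1.3]
opening: 0.777
```

Request:
apply_moves --plan "-0.79 0 0.23 0 0.29 0 0.3; -0.8 0 0.2 0 0.29 0 0.3; -0.8 0 0.17 0 0.29 0 0.3; -0.81 0 0.15 0 0.29 0 0.3; -0.81 0 0.12 0 0.29 0 0.3"

```text
time_s: 4.85
eef_pos: [0.5096, 0.1047, 0.1998]
eef_rot: [-0.327, 0.327, 0.627, -0.627]
wrist_force: [0.9, -0.1, -1.3]
opening: 0.784
```

Request:
apply_moves --plan "-0.82 0 0.09 0 0.29 0 0.3; -0.82 0 0.06 0 0.29 0 0.3; -0.82 0 0.03 0 0.29 0 0.3; -0.82 0 0 0 0.29 0 0.3; -0.82 0 -0.03 0 0.29 0 0.3"

```text
time_s: 5.35
eef_pos: [0.6086, -0.0754, 0.1995]
eef_rot: [0.381, -0.381, -0.596, 0.596]
wrist_force: [0.8, 0.2, -1.0]
opening: 0.781
```

Request:
apply_moves --plan "-0.82 0 -0.05 0 0.29 0 0.3; -0.82 0 -0.08 0 0.29 0 0.3; -0.83 0 -0.12 0 0.29 0 0.3; 0 0 0 0 0 0 0.3; 0 0 0 0 0 0 0.3"

```text
time_s: 5.85
eef_pos: [0.6675, -0.1835, 0.1986]
eef_rot: [0.412, -0.411, -0.575, 0.575]
wrist_force: [-0.3, 1.3, -2.4]
opening: 0.782
```

```bash
python3 - <<'E'
from h import *
plan([([.668,-.183,.06],None,4),([.668,-.183,.0285],None,2)])
snap('wrist','w2.png')
print(proj('wrist',[.668,-.183,.006]))
E
```

```text
t 5.85 tcp [ 0.6675 -0.1835  0.1986] yaw 1.9 tilt 0.0019 open 0.782 F [-0.3  1.3 -2.4] q [-0.44  0.47  1.32  0.    1.35 -2.34]
4 rows -> [ 0.668 -0.183  0.06 ] 1.9
   0 0.69 -0 -0 0 0
   0 0.69 -0.01 -0 0 0
   0 0.7 -0 -0 0 0
   0 0.69 -0.01 -0 0 0
2 rows -> [ 0.668  -0.183   0.0285] 1.9
   0 0.32 0 -0 0 0.01
   0 0.31 0 -0 0 0.01
[318.55372615 177.8790269 ]
```

View pics/w2.png

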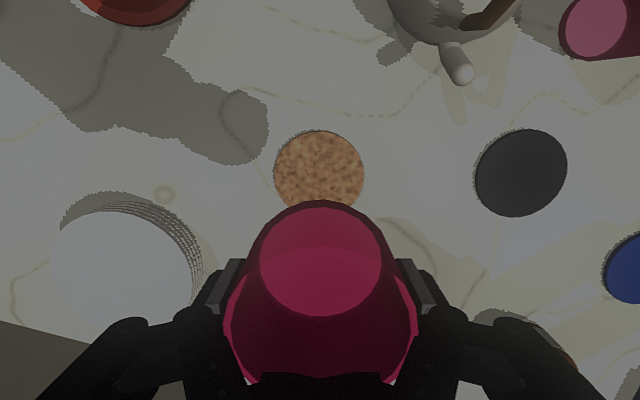

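```bash
python3 - <<'E'
from wfit import *
print('plate',ray('wrist',202,275,.04),ray('wrist',202,275,.0),ray('scene',389,355,.04))
hs=load('pics/w2.png',ctrl.get_calibration('wrist'))
print(hs[170,520],hs[250,630])
b=big(rngh(hs,0,180,0,0,62),(462,115,585,230)); print('slate',b[0].sum(),fit(cyl(.045,.006),[.601,.008],{'wrist':b}))
E
```

```text
plate [ 0.78953171 -0.26207578  0.04      ] [ 0.81681883 -0.269529    0.        ] [ 0.80274158 -0.2837794   0.04      ]
[120  12  44] [113 138  87]
slate 6282.0 (array([0.60029104, 0.00671924]), np.float64(0.04498380058804802))
```

Request:
apply_moves --plan "0 0.69 0 0 0 0 0.3; 0 0.69 -0.01 0 0 0 0.3; 0 0.7 0 0 0 0 0.3; 0 0.5 -0.01 0 0 0 0.3; 0 0.4 0 0 0 0 0.3"

```text
time_s: 6.4
eef_pos: [0.6675, -0.18, 0.0488]
eef_rot: [0.411, -0.409, -0.576, 0.576]
wrist_force: [0.3, 0.8, -2.0]
opening: 0.782
```

Request:
apply_moves --plan "0 0.2 0 0 0 0 0.3; 0 0.15 0 0 0 0 0.3; 0 0.07 0 0 0 0 0.3; 0 0 0 0 0 0 0.3; 0 0 0 0 0 0 0.3"

```text
time_s: 6.9
eef_pos: [0.6696, -0.1826, 0.031]
eef_rot: [-0.41, 0.411, 0.576, -0.575]
wrist_force: [0.4, 0.0, -1.6]
opening: 0.778
```

Request:
apply_moves --plan "0 0.05 0 0 0 0 0.3; 0 0.02 0 0 0 0 0.3; 0 0 0 0 0 0 0.3; 0 0 0 0 0 0 0.3; 0 0 0 0 0 0 0.3"

```text
time_s: 7.4
eef_pos: [0.6697, -0.1828, 0.0279]
eef_rot: [-0.41, 0.412, 0.576, -0.575]
wrist_force: [-2.2, 1.2, 6.4]
opening: 0.78
```

Contact felt (about 8 N). Release and rise.

Request:
apply_moves --plan "0 0 0 0 0 0 1; 0 0 0 0 0 0 1; 0 0 0 0 0 0 1; 0 -0.3 0 0 0 0 1; 0 -0.6 0 0 0 0 1"

```text
time_s: 7.9
eef_pos: [0.6668, -0.1815, 0.0693]
eef_rot: [0.413, -0.409, -0.575, 0.576]
wrist_force: [0.5, -0.1, 0.2]
opening: 1.001
```

```bash
python3 - <<'E'
from h import *
plan([([.655,-.18,.20],None,4),([.47,-.03,.24],1.9,None)])
E
```

```text
t 7.9 tcp [ 0.6668 -0.1815  0.0693] yaw 1.902 tilt 0.0059 open 1.001 F [ 0.5 -0.1  0.2] q [-0.44  0.61  1.39 -0.    1.14 -2.34]
4 rows -> [ 0.655 -0.18   0.2  ] 1.902
   0.03 -0.65 0.06 -0.01 0 0.01
   0.03 -0.65 0.05 -0.01 0 0.01
   0.03 -0.66 0.05 -0.01 0 0.01
   0.02 -0.65 0.06 -0.01 0 0.01
6 rows -> [ 0.47 -0.03  0.24] 1.9
   0.67 -0.13 0.42 0 0 -0
   0.67 -0.14 0.42 0 0 -0
   0.67 -0.13 0.42 0 0 -0
   0.68 -0.14 0.42 0 0 -0
   0.67 -0.13 0.42 0 0 -0
   0.68 -0.14 0.42 0 0 -0
```

```bash
python3 - <<'E'
from h import *
plan([([.65,-.175,.20],None,3),([.465,-.01,.25],2.35,6)])
E
```

```text
t 7.9 tcp [ 0.6668 -0.1815  0.0693] yaw 1.902 tilt 0.0059 open 1.001 F [ 0.5 -0.1  0.2] q [-0.44  0.61  1.39 -0.    1.14 -2.34]
3 rows -> [ 0.65  -0.175  0.2  ] 1.902
   0.08 -0.87 0.1 -0.01 0 0.01
   0.08 -0.87 0.09 -0.01 0 0.01
   0.08 -0.87 0.09 -0.01 0 0.01
6 rows -> [ 0.465 -0.01   0.25 ] 2.35
   0.72 -0.17 0.41 -0 -0.62 0
   0.75 -0.17 0.35 -0 -0.62 0
   0.77 -0.16 0.29 -0 -0.62 0
   0.79 -0.17 0.24 -0 -0.62 0
   0.81 -0.16 0.17 -0 -0.62 0
   0.82 -0.17 0.12 -0 -0.62 0
```

Request:
apply_moves --plan "0 -0.87 0 0 0 0 1; 0.1 -0.87 0.1 0 0 0 1; 0.1 -0.87 0.12 0 0 0 1; 0.74 -0.17 0.44 0 -0.62 0 1; 0.77 -0.17 0.38 0 -0.62 0 1"

```text
time_s: 8.4
eef_pos: [0.59, -0.121, 0.2221]
eef_rot: [-0.365, 0.368, 0.605, -0.605]
wrist_force: [0.1, 0.5, -0.0]
opening: 1.004
```

Request:
apply_moves --plan "0.77 -0.16 0.29 0 -0.62 0 1; 0.79 -0.17 0.24 0 -0.62 0 1; 0.81 -0.16 0.17 0 -0.62 0 1; 0.82 -0.17 0.12 0 -0.62 0 1; 0 0 0 0 0 0 1"

```text
time_s: 8.9
eef_pos: [0.4639, -0.0081, 0.2539]
eef_rot: [-0.271, 0.272, 0.653, -0.652]
wrist_force: [-0.0, -0.3, -0.2]
opening: 0.994
```

```bash
python3 - <<'E'
from wfit import *
cal=ctrl.get_calibration('wrist'); plan([]); snap('wrist','w3.png')
hs=load('pics/w3.png',ctrl.get_calibration('wrist'))
pk=rngh(hs,160,4,50)
c=proj('wrist',[.462,.001,.045]).astype(int); print(c,proj('wrist',[.462,.001,.09]))
b=big(pk,(c[0]-75,max(0,c[1]-75),c[0]+75,c[1]+75)); print(b[0].sum(),fit(cyl(.03,.09),[.462,.001],{'wrist':b}))
E
```

```text
t 8.9 tcp [ 0.4639 -0.0081  0.2539] yaw 2.353 tilt 0.002 open 0.994 F [-0.  -0.3 -0.2] q [-0.27 -0.09  1.86  0.    1.36 -2.63]
[330 177] [331.28153829 189.54162622]
3733.0 (array([ 0.46315701, -0.00365275]), np.float64(0.054945031856835955))
```

View pics/w3.png

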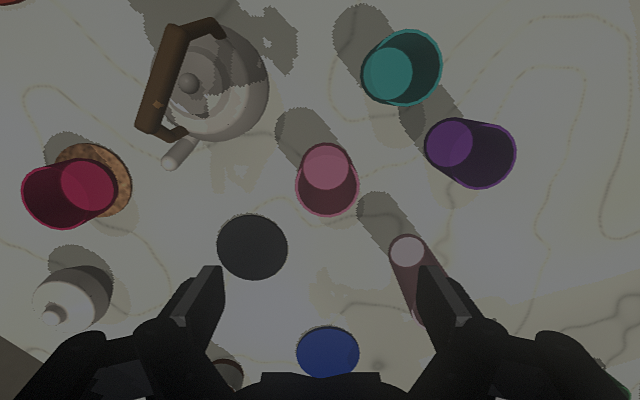

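```bash
python3 - <<'E'
from h import *
plan([([.463,-.003,.12],2.35,3),([.463,-.003,.045],None,3)])
for s,e in [((175,30),(147,130))]:
    a=ray('wrist',*s,.16);b=ray('wrist',*e,.16);print(a,b,np.linalg.norm(a-b),(a+b)/2,np.arctan2(*(b-a)[1::-1]))
E
```

```text
t 8.95 tcp [ 0.4656 -0.0095  0.2537] yaw 2.35 tilt 0.0034 open 1.003 F [ 0.2  0.1 -0.3] q [-0.28 -0.08  1.86  0.    1.36 -2.63]
3 rows -> [ 0.463 -0.003  0.12 ] 2.35
   0.05 0.89 -0.02 0 0 -0.01
   0.04 0.89 -0.02 0 0 -0.01
   0.04 0.89 -0.01 0 0 -0.01
3 rows -> [ 0.463 -0.003  0.045] 2.35
   0 0.5 0 0 -0 0
   0 0.5 0 0 -0 0
   0 0.5 0 0 -0 0
[ 0.44511133 -0.15300832  0.16      ] [ 0.50600957 -0.13018922  0.16      ] 0.06503312491607977 [ 0.47556045 -0.14159877  0.16      ] 0.35851525433647025
```

Request:
apply_moves --plan "0.05 0.89 -0.02 0 0 0 1; 0.04 0.89 -0.02 0 0 0 1; 0.04 0.89 -0.01 0 0 0 1; 0 0.5 0 0 0 0 1; 0 0.5 0 0 0 0 1"

```text
time_s: 9.45
eef_pos: [0.4638, -0.005, 0.0669]
eef_rot: [0.274, -0.273, -0.652, 0.652]
wrist_force: [-0.9, -0.6, 0.9]
opening: 1.003
```

Request:
apply_moves --plan "0 0.3 0 0 0 0 1; 0 0.2 0 0 0 0 1; 0 0 0 0 0 0 0.3; 0 0 0 0 0 0 0.3; 0 0 0 0 0 0 0.3"

```text
time_s: 9.95
eef_pos: [0.4645, -0.0048, 0.0443]
eef_rot: [-0.273, 0.274, 0.652, -0.652]
wrist_force: [-0.0, 0.3, -2.1]
opening: 0.696
```

Request:
apply_moves --plan "0 0 0 0 0 0 0.3; 0 0 0 0 0 0 0.3; 0 0 0 0 0 0 0.3; 0 0 0 0 0 0 0.3; 0 0 0 0 0 0 0.3"

```text
time_s: 10.45
eef_pos: [0.4644, -0.0047, 0.0441]
eef_rot: [-0.273, 0.274, 0.652, -0.652]
wrist_force: [-0.4, -0.5, 5.8]
opening: 0.693
```

```bash
python3 - <<'E'
from h import *
plan([([.463,-.003,.085],None,None),([.600,.007,.085],1.9,5),([.600,.007,.052],None,2)])
E
```

```text
t 10.45 tcp [ 0.4644 -0.0047  0.0441] yaw 2.348 tilt 0.0018 open 0.693 F [-0.4 -0.5  5.8] q [-0.27  0.23  2.01 -0.    0.89 -2.61]
1 rows -> [ 0.463 -0.003  0.085] 2.348
   0.04 -0.82 -0 0.01 0 -0.01
5 rows -> [0.6   0.007 0.085] 1.9
   -0.36 0 -0.42 -0 0.75 -0
   -0.31 0 -0.45 -0 0.75 -0
   -0.27 0 -0.48 -0 0.75 -0
   -0.23 0 -0.5 -0 0.75 -0
   -0.19 0 -0.51 -0 0.75 -0
2 rows -> [0.6   0.007 0.052] 1.898
   -0 0.33 -0 -0 -0 -0
   -0 0.33 -0 -0 -0 -0
```

Request:
apply_moves --plan "0 -0.4 0 0 0 0 0.3; 0 -0.42 0 0 0 0 0.3; -0.36 0 -0.4 0 0.75 0 0.3; -0.31 0 -0.43 0 0.75 0 0.3; -0.27 0 -0.46 0 0.75 0 0.3"

```text
time_s: 10.95
eef_pos: [0.5441, 0.0004, 0.0842]
eef_rot: [0.36, -0.36, -0.609, 0.609]
wrist_force: [0.4, 0.7, -1.3]
opening: 0.694
```

Request:
apply_moves --plan "-0.23 0 -0.5 0 0.75 0 0.3; -0.19 0 -0.51 0 0.75 0 0.3; 0 0 0 0 0 0 0.3; 0 0 0 0 0 0 0.3; 0 0 0 0 0 0 0.3"

```text
time_s: 11.45
eef_pos: [0.5966, 0.0042, 0.0835]
eef_rot: [0.412, -0.411, -0.575, 0.575]
wrist_force: [0.6, 0.2, -2.5]
opening: 0.696
```

```bash
python3 - <<'E'
from h import *
plan([([.600,.007,.052],None,3),([.600,.007,.0495],None,2)])
E
```

```text
t 11.45 tcp [0.5966 0.0042 0.0835] yaw 1.899 tilt 0.0024 open 0.696 F [ 0.6  0.2 -2.5] q [-0.19  0.41  1.66 -0.    1.07 -2.09]
3 rows -> [0.6   0.007 0.052] 1.899
   0.01 0.21 -0.03 -0.01 0 0
   0.01 0.21 -0.03 -0.01 0 0
   0.01 0.21 -0.02 -0.01 0 0
2 rows -> [0.6    0.007  0.0495] 1.899
   0 0.02 -0 0.01 -0 0
   0 0.03 -0 0.01 -0 0
```

Request:
apply_moves --plan "0.01 0.21 -0.03 0 0 0 0.3; 0.02 0.21 -0.03 0 0 0 0.3; 0.01 0.21 -0.02 0 0 0 0.3; 0 0.03 0 0 0 0 0.3; 0 0.03 0 0 0 0 0.3"

```text
time_s: 11.95
eef_pos: [0.6007, 0.0074, 0.0502]
eef_rot: [0.412, -0.411, -0.575, 0.575]
wrist_force: [-9.4, 2.1, 20.4]
opening: 0.695
```

Request:
apply_moves --plan "0 0 0 0 0 0 0.3; 0 0 0 0 0 0 0.3; 0 0 0 0 0 0 0.3; 0 0 0 0 0 0 0.3; 0 0 0 0 0 0 0.3"

```text
time_s: 12.45
eef_pos: [0.6007, 0.0074, 0.0502]
eef_rot: [0.412, -0.411, -0.575, 0.575]
wrist_force: [-5.4, 1.2, 10.1]
opening: 0.695
```

Request:
apply_moves --plan "0 0 0 0 0 0 1; 0 0 0 0 0 0 1; 0 0 0 0 0 0 1; 0 -0.4 0 0 0 0 1; 0 -0.8 0 0 0 0 1"

```text
time_s: 12.95
eef_pos: [0.5984, 0.0075, 0.1065]
eef_rot: [0.414, -0.409, -0.574, 0.576]
wrist_force: [0.4, -0.2, -0.3]
opening: 0.997
```

```bash
python3 - <<'E'
from h import *
plan([([.600,.007,.22],None,3),([.47,.13,.28],2.35,5)])
E
```

```text
t 12.95 tcp [0.5984 0.0075 0.1065] yaw 1.898 tilt 0.0078 open 0.997 F [ 0.4 -0.2 -0.3] q [-0.19  0.39  1.64 -0.    1.12 -2.08]
3 rows -> [0.6   0.007 0.22 ] 1.898
   -0 -0.76 -0 -0.02 0 0.01
   -0.01 -0.75 -0.01 -0.02 0 0.01
   -0 -0.76 -0.01 -0.02 0 0.01
5 rows -> [0.47 0.13 0.28] 2.35
   0.63 -0.24 0.33 0 -0.75 0
   0.66 -0.24 0.28 0 -0.75 0
   0.68 -0.24 0.22 0 -0.75 0
   0.7 -0.24 0.15 0 -0.75 0
   0.71 -0.24 0.09 0 -0.75 0
```

Request:
apply_moves --plan "0 -0.76 0 0 0 0 1; 0 -0.75 0 0 0 0 1; 0 -0.76 0 0 0 0 1; 0.63 -0.24 0.33 0 -0.75 0 1; 0.66 -0.24 0.28 0 -0.75 0 1"

```text
time_s: 13.45
eef_pos: [0.5496, 0.056, 0.2487]
eef_rot: [-0.357, 0.359, 0.61, -0.609]
wrist_force: [-0.5, 1.2, -1.2]
opening: 0.997
```

Request:
apply_moves --plan "0.68 -0.24 0.22 0 -0.75 0 1; 0.7 -0.24 0.15 0 -0.75 0 1; 0.71 -0.24 0.09 0 -0.75 0 1; 0 0 0 0 0 0 1; 0 0 0 0 0 0 1"

```text
time_s: 13.95
eef_pos: [0.4714, 0.1302, 0.2837]
eef_rot: [-0.273, 0.274, 0.652, -0.652]
wrist_force: [0.7, -1.3, 0.3]
opening: 0.999
```

```bash
python3 - <<'E'
from wfit import *
plan([]); snap('wrist','w4.png')
hs=load('pics/w4.png',ctrl.get_calibration('wrist'))
c=proj('wrist',[.463,.150,.06]).astype(int); print(c,proj('wrist',[.463,.15,.125]),proj('wrist',[.463,.15,0]))
pk=rngh(hs,160,8,22)
b=big(pk,(c[0]-65,max(0,c[1]-65),c[0]+65,c[1]+75)); print(b[0].sum(),fit(cyl(.025,.125),[.463,.15],{'wrist':b}))
cv2.imwrite('pics/m4.png',b[0]*255)
E
```

```text
t 13.95 tcp [0.4714 0.1302 0.2837] yaw 2.349 tilt 0.0017 open 0.999 F [ 0.7 -1.3  0.3] q [ 0.03 -0.05  1.77 -0.    1.42 -2.32]
[338 177] [342.77891336 194.97264941] [336.4028594  166.06521306]
1996.0 (array([0.46385341, 0.14241062]), np.float64(0.5925026523635506))[ WARN:0@0.814] global loadsave.cpp:1063 imwrite_ Unsupported depth image for selected encoder is fallbacked to CV_8U.
```

View pics/w4.png

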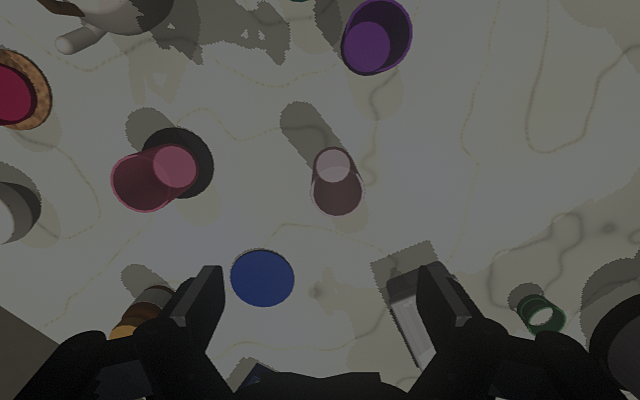

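View pics/m4.png

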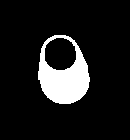

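```bash
sed -i 's/^    return (s.astype(float),box/    cc,_=cv2.findContours(s,cv2.RETR_EXTERNAL,cv2.CHAIN_APPROX_NONE); cv2.drawContours(s,cc,-1,1,-1)\n    return (s.astype(float),box/' wfit.py
python3 - <<'E'
from wfit import *
hs=load('pics/w4.png',ctrl.get_calibration('wrist'))
c=proj('wrist',[.463,.150,.06]).astype(int)
for t in (14,22):
    b=big(rngh(hs,160,8,t),(c[0]-65,max(0,c[1]-65),c[0]+65,c[1]+75)); print(b[0].sum(),fit(cyl(.025,.125),[.463,.15],{'wrist':b}))
print('blue',fit(cyl(.045,.006),[.65,.19],{'wrist':big(rngh(hs,105,125,100),(215,235,310,318))}))
b=big(rngh(hs,0,180,0,0,62),(120,115,225,210))
b=big(rngh(hs,160,4,40),(95,130,202,225)); print('mid',fit(cyl(.03,.096),[.6,.007],{'wrist':b}))
E
```

```text
2984.0 (array([0.4648234 , 0.14449719]), np.float64(0.0692858644798402))
2804.0 (array([0.46385341, 0.14241062]), np.float64(0.13360745153981707))
blue (array([0.64985553, 0.18998927]), np.float64(0.08132449401943245))
mid (array([0.59940308, 0.00784566]), np.float64(0.06937643132892757))
```

```bash
python3 - <<'E'
from h import *
plan([([.4645,.145,.16],None,3),([.4645,.145,.075],None,3)])
E
```

```text
t 14.0 tcp [0.4716 0.1296 0.2832] yaw 2.347 tilt 0.0007 open 0.999 F [-0.9 -0.7  0.1] q [ 0.03 -0.05  1.77 -0.    1.42 -2.32]
3 rows -> [0.4645 0.145  0.16  ] 2.347
   0.11 0.82 -0.04 0 0 -0
   0.11 0.82 -0.04 0 0 -0
   0.1 0.82 -0.03 0 0 -0
3 rows -> [0.4645 0.145  0.075 ] 2.347
   0 0.57 -0 0 0 -0
   0 0.57 -0 0 0 -0
   0 0.56 -0 0 0 -0
```

Request:
apply_moves --plan "0.11 0.5 -0.04 0 0 0 1; 0.11 0.5 -0.04 0 0 0 1; 0.1 0.5 -0.03 0 0 0 1; 0 0 0 0 0 0 1; 0 0 0 0 0 0 1"

```text
time_s: 14.5
eef_pos: [0.4644, 0.1444, 0.2079]
eef_rot: [0.274, -0.273, -0.652, 0.652]
wrist_force: [-0.9, -0.2, 1.3]
opening: 0.998
```

```bash
python3 - <<'E'
from h import *
plan([([.4645,.145,.16],None,1),([.4645,.145,.075],None,3)])
E
```

```text
t 14.5 tcp [0.4644 0.1444 0.2079] yaw 2.347 tilt 0.0017 open 0.998 F [-0.9 -0.2  1.3] q [ 0.06  0.02  1.86 -0.    1.27 -2.29]
1 rows -> [0.4645 0.145  0.16  ] 2.347
   0.01 0.96 -0.01 -0.01 0 0.01
3 rows -> [0.4645 0.145  0.075 ] 2.347
   -0 0.57 -0 -0 -0 -0
   -0 0.56 -0 -0 -0 -0
   -0 0.57 -0 -0 -0 -0
```

Request:
apply_moves --plan "0.01 0.6 0 0 0 0 1; 0 0.6 0 0 0 0 1; 0 0.6 0 0 0 0 1; 0 0.5 0 0 0 0 1; 0 0.36 0 0 0 0 1"

```text
time_s: 15.0
eef_pos: [0.4649, 0.1448, 0.0752]
eef_rot: [-0.273, 0.274, 0.652, -0.652]
wrist_force: [0.5, 0.2, -0.3]
opening: 1.003
```

Request:
apply_moves --plan "0 0 0 0 0 0 0.2; 0 0 0 0 0 0 0.2; 0 0 0 0 0 0 0.2; 0 0 0 0 0 0 0.2; 0 0 0 0 0 0 0.2"

```text
time_s: 15.5
eef_pos: [0.4654, 0.1455, 0.0775]
eef_rot: [-0.272, 0.274, 0.653, -0.652]
wrist_force: [-1.5, -0.6, 5.7]
opening: 0.581
```

Request:
apply_moves --plan "0 0 0 0 0 0 0.2; 0 0 0 0 0 0 0.2; 0 0 0 0 0 0 0.2; 0 -0.4 0 0 0 0 0.2; 0 -0.4 0 0 0 0 0.2"

```text
time_s: 16.0
eef_pos: [0.4636, 0.1454, 0.1162]
eef_rot: [0.273, -0.273, -0.652, 0.652]
wrist_force: [-0.1, 0.4, -1.8]
opening: 0.579
```

```bash
python3 - <<'E'
from h import *
plan([([.649,.190,.115],1.9,6),([.649,.190,.082],None,3)])
E
```

```text
t 16.0 tcp [0.4636 0.1454 0.1162] yaw 2.348 tilt 0.0001 open 0.579 F [-0.1  0.4 -1.8] q [ 0.06  0.14  1.93 -0.    1.07 -2.29]
6 rows -> [0.649 0.19  0.115] 1.9
   -0.33 0 -0.54 -0 0.62 -0
   -0.29 0 -0.57 -0 0.62 -0
   -0.24 0.01 -0.59 -0 0.62 -0
   -0.2 0 -0.6 -0 0.62 -0
   -0.15 0.01 -0.62 -0 0.62 -0
   -0.1 0 -0.63 -0 0.62 -0
3 rows -> [0.649 0.19  0.082] 1.902
   -0 0.22 0 -0 -0 -0
   -0 0.22 0 -0 -0 -0
   -0 0.22 0 -0 -0 -0
```

Request:
apply_moves --plan "-0.33 0 -0.54 0 0.62 0 0.2; -0.29 0 -0.57 0 0.62 0 0.2; -0.24 0 -0.59 0 0.62 0 0.2; -0.2 0 -0.6 0 0.62 0 0.2; -0.15 0 -0.62 0 0.62 0 0.2"

```text
time_s: 16.5
eef_pos: [0.6198, 0.1828, 0.1162]
eef_rot: [-0.39, 0.39, 0.59, -0.59]
wrist_force: [0.4, -0.7, -1.9]
opening: 0.582
```

Request:
apply_moves --plan "-0.1 0 -0.63 0 0.62 0 0.2; 0 0 0 0 0 0 0.2; 0 0.2 0 0 0 0 0.2; 0 0.2 0 0 0 0 0.2; 0 0.1 0 0 0 0 0.2"

```text
time_s: 17.0
eef_pos: [0.6471, 0.1901, 0.0884]
eef_rot: [0.412, -0.41, -0.575, 0.576]
wrist_force: [-0.6, 0.4, -2.5]
opening: 0.583
```

Request:
apply_moves --plan "0 0 0 0 0 0 0.2; 0 0 0 0 0 0 0.2; 0 0 0 0 0 0 0.2; 0 0 0 0 0 0 0.2; 0 0 0 0 0 0 0.2"

```text
time_s: 17.5
eef_pos: [0.6494, 0.1904, 0.0908]
eef_rot: [-0.411, 0.411, 0.576, -0.575]
wrist_force: [-0.2, -0.9, -2.2]
opening: 0.582
```

```bash
python3 - <<'E'
from h import *
plan([([.649,.190,.083],None,2)])
E
```

```text
t 17.5 tcp [0.6494 0.1904 0.0908] yaw 1.902 tilt 0.0007 open 0.582 F [-0.2 -0.9 -2.2] q [ 0.11  0.55  1.43 -0.    1.15 -1.79]
2 rows -> [0.649 0.19  0.083] 1.902
   -0 0.08 0.01 0 0 -0
   -0 0.08 0 0 0 -0
```

Request:
apply_moves --plan "0 0.06 0 0 0 0 0.2; 0 0.06 0 0 0 0 0.2; 0 0.03 0 0 0 0 0.2; 0 0 0 0 0 0 0.2; 0 0 0 0 0 0 0.2"

```text
time_s: 18.0
eef_pos: [0.6493, 0.1904, 0.0835]
eef_rot: [-0.411, 0.411, 0.576, -0.575]
wrist_force: [-3.4, -1.1, 5.6]
opening: 0.581
```

Request:
apply_moves --plan "0 0.02 0 0 0 0 0.2; 0 0.02 0 0 0 0 0.2; 0 0 0 0 0 0 0.2; 0 0 0 0 0 0 0.2; 0 0 0 0 0 0 0.2"

```text
time_s: 18.5
eef_pos: [0.6497, 0.1905, 0.0835]
eef_rot: [-0.41, 0.411, 0.576, -0.575]
wrist_force: [-6.9, -1.1, 16.0]
opening: 0.579
```

Contact; release.

Request:
apply_moves --plan "0 0 0 0 0 0 1; 0 0 0 0 0 0 1; 0 0 0 0 0 0 1; 0 -0.4 0 0 0 0 1; 0 -0.8 0 0 0 0 1"

```text
time_s: 19.0
eef_pos: [0.6462, 0.1899, 0.1365]
eef_rot: [0.413, -0.409, -0.573, 0.578]
wrist_force: [0.5, 0.2, -0.7]
opening: 1.0
```

Request:
apply_moves --plan "0 -0.8 0 0 0 0 1; 0 -0.8 0 0 0 0 1; 0 -0.8 0 0 0 0 1; 0 -0.4 0 0 0 0 1; 0 0 0 0 0 0 1"

```text
time_s: 19.5
eef_pos: [0.6512, 0.1906, 0.2854]
eef_rot: [-0.409, 0.413, 0.577, -0.574]
wrist_force: [-0.1, 0.7, -0.2]
opening: 0.996
```

```bash
python3 - <<'E'
from h import *
plan([([.47,-.10,.29],1.91,8)],flip=False); snap('scene','s5.png'); cv2.imwrite('pics/s5c.png',cv2.resize(cv2.imread('pics/s5.png')[100:330,220:480],None,fx=2.5,fy=2.5))
E
```

```text
t 19.5 tcp [0.6512 0.1906 0.2854] yaw 1.902 tilt 0.0077 open 0.996 F [-0.1  0.7 -0.2] q [ 0.11  0.37  1.28  0.    1.48 -1.79]
8 rows -> [ 0.47 -0.1   0.29] 1.91
   -0.54 -0.02 0.66 0.01 -0.01 -0
   -0.54 -0.01 0.67 0.01 -0.01 -0
   -0.54 -0.01 0.67 0.01 -0.01 -0
   -0.54 -0.01 0.67 0.01 -0.01 -0
   -0.54 -0.01 0.66 0.01 -0.01 -0
   -0.53 -0.02 0.67 0.01 -0.01 -0
   -0.53 -0.01 0.67 0.01 -0.01 -0
   -0.54 -0.01 0.66 0.01 -0.01 -0
```

View pics/s5c.png

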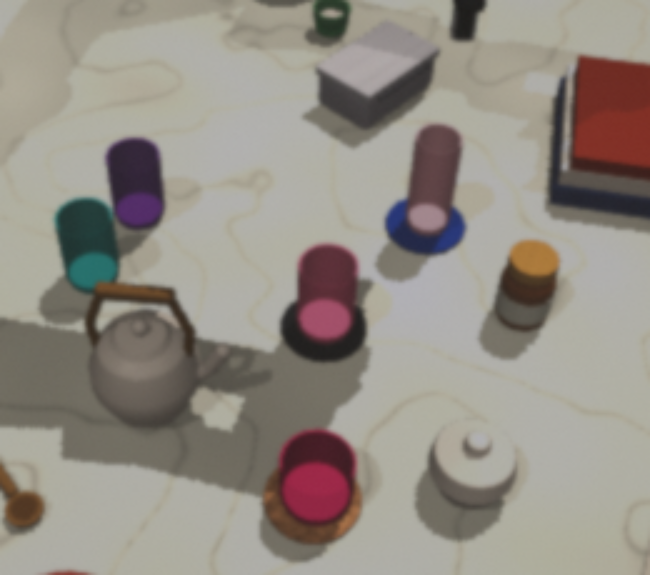

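```bash
python3 - <<'E'
from h import *
plan([([.51,-.13,.29],1.91,8)],flip=False)
E
```

```text
t 19.55 tcp [0.65   0.1904 0.2823] yaw 1.902 tilt 0.0033 open 1.0 F [ 0.3  0.3 -0.5] q [ 0.11  0.38  1.28 -0.    1.48 -1.79]
8 rows -> [ 0.51 -0.13  0.29] 1.91
   -0.64 -0.02 0.59 0 -0.01 -0
   -0.64 -0.02 0.59 0 -0.01 -0
   -0.64 -0.02 0.59 0 -0.01 -0
   -0.64 -0.02 0.59 0 -0.01 -0
   -0.64 -0.02 0.6 0 -0.01 -0
   -0.64 -0.02 0.6 0 -0.01 -0
   -0.65 -0.02 0.6 0 -0.01 -0
   -0.64 -0.03 0.59 0 -0.01 -0
```

Request:
apply_moves --plan "-0.64 -0.02 0.59 0 0 0 1; -0.64 -0.02 0.59 0 0 0 1; -0.64 -0.02 0.59 0 0 0 1; -0.64 -0.02 0.59 0 0 0 1; -0.64 -0.02 0.6 0 0 0 1"

```text
time_s: 20.05
eef_pos: [0.5593, -0.0102, 0.283]
eef_rot: [0.412, -0.409, -0.575, 0.576]
wrist_force: [0.4, -1.0, 0.5]
opening: 1.001
```

Request:
apply_moves --plan "-0.64 -0.02 0.6 0 0 0 1; -0.65 -0.02 0.6 0 0 0 1; -0.64 -0.03 0.59 0 0 0 1; 0 0 0 0 0 0 1; 0 0 0 0 0 0 1"

```text
time_s: 20.55
eef_pos: [0.5069, -0.1298, 0.2873]
eef_rot: [0.413, -0.41, -0.575, 0.575]
wrist_force: [0.5, -0.7, -0.3]
opening: 1.002
```

```bash
python3 - <<'E'
from wfit import *
plan([]); snap('wrist','w6.png')
hs=load('pics/w6.png',ctrl.get_calibration('wrist'))
im=cv2.imread('pics/w6.png'); 
for X in [(.476,-.141,.16),(.476,-.141,0)]: print(proj('wrist',X))
b=big(rngh(hs,160,4,40),(0,0,640,400)); 
c=proj('wrist',[.668,-.183,.03]).astype(int); print(c)
E
```

```text
t 20.55 tcp [ 0.5069 -0.1298  0.2873] yaw 1.899 tilt 0.0033 open 1.002 F [ 0.5 -0.7 -0.3] q [-0.48  0.03  1.68  0.    1.43 -2.38]
[317.62160887 155.5684649 ]
[318.17333981 132.59797646]
[240 266]
```

View pics/w6.png

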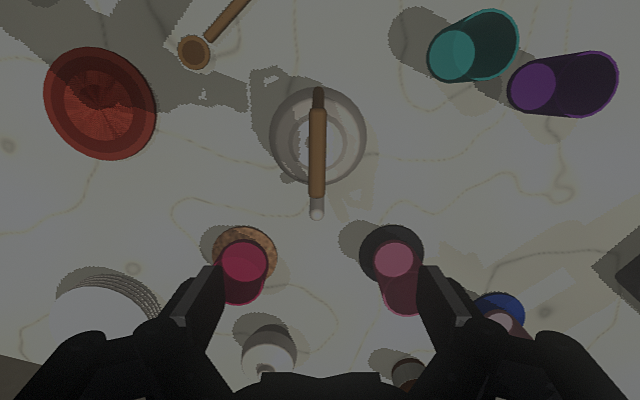

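```bash
python3 - <<'E'
from wfit import *
plan([])
hs=load('pics/w6.png',ctrl.get_calibration('wrist'))
a=ray('wrist',318,107,.158);b=ray('wrist',316.5,198,.158);print('bar',a,b,np.linalg.norm(a-b),(a+b)/2,np.arctan2(*(b-a)[1::-1]))
print('cork c',proj('wrist',[.668,-.183,.006]),'floor',proj('wrist',[.6695,-.1828,.01]))
print('triv',fit(cyl(.065,.008),[.53,-.396],{'wrist':big(rngh(hs,170,12,80),(30,35,175,172))}))
im=cv2.imread('pics/w6.png')
def draw(X,col): cv2.polylines(im,[np.round(P('wrist',X)*16).astype(np.int32)],True,col,1,shift=4)
draw(circ(.668,-.183,.045,.006),(0,255,255)); draw(circ(.668,-.183,.034,.006),(255,255,0)); draw(circ(.668,-.183,.034,.064),(255,0,0))
draw(circ(.6,.007,.045,.006),(0,255,255));draw(circ(.6,.007,.03,.006),(255,255,0));draw(circ(.6,.007,.03,.096),(255,0,0))
cv2.imwrite('pics/o6.png',cv2.resize(im[200:330,180:460],None,fx=2.8,fy=2.8,interpolation=cv2.INTER_CUBIC))
E
```

```text
t 20.6 tcp [ 0.5073 -0.129   0.2876] yaw 1.901 tilt 0.0029 open 0.998 F [-0.2 -0.3  0.5] q [-0.48  0.03  1.68  0.    1.43 -2.38]
bar [ 0.44159877 -0.1523989   0.158     ] [ 0.50958202 -0.13056382  0.158     ] 0.07140372708484304 [ 0.47559039 -0.14148136  0.158     ] 0.3107758819429383
cork c [243.97661245 257.67622747] floor [243.2069766  260.03219151]
triv (array([ 0.53019528, -0.39521844]), np.float64(0.03885681122343229))
```

View pics/o6.png

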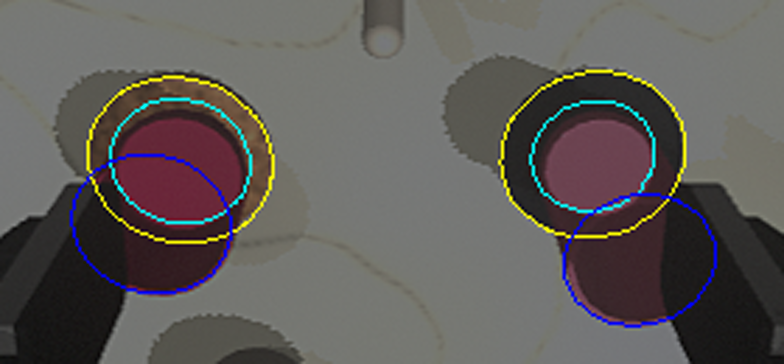

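```bash
python3 - <<'E'
from h import *
plan([([.4756,-.1415,.22],1.885,3),([.4756,-.1415,.146],None,3)])
E
```

```text
t 20.6 tcp [ 0.5073 -0.129   0.2876] yaw 1.901 tilt 0.0029 open 0.998 F [-0.2 -0.3  0.5] q [-0.48  0.03  1.68  0.    1.43 -2.38]
3 rows -> [ 0.4756 -0.1415  0.22  ] 1.885
   -0.01 0.45 0.23 -0 0.04 0.01
   -0.01 0.45 0.22 -0 0.04 0.01
   -0.02 0.45 0.23 -0 0.04 0.01
3 rows -> [ 0.4756 -0.1415  0.146 ] 1.886
   0 0.49 -0 -0 -0 -0
   0 0.5 -0 -0 -0 -0
   0.01 0.49 -0 -0 -0 -0
```

Request:
apply_moves --plan "-0.01 0.45 0.23 0 0.04 0.01 1; -0.01 0.45 0.22 0 0.04 0.01 1; -0.02 0.45 0.23 0 0.04 0.01 1; 0 0.2 0 0 0 0 1; 0 0.2 0 0 0 0 1"

```text
time_s: 21.1
eef_pos: [0.4768, -0.1412, 0.2009]
eef_rot: [0.414, -0.415, -0.572, 0.573]
wrist_force: [-0.1, 0.5, 1.0]
opening: 1.007
```

```bash
python3 - <<'E'
from h import *
plan([([.4756,-.1415,.146],1.885,3)])
E
```

```text
t 21.1 tcp [ 0.4768 -0.1412  0.2009] yaw 1.889 tilt 0.0028 open 1.007 F [-0.1  0.5  1. ] q [-0.53  0.05  1.84 -0.    1.25 -2.41]
3 rows -> [ 0.4756 -0.1415  0.146 ] 1.885
   0 0.37 0.01 -0 0.01 -0.01
   0 0.36 0.01 -0 0.01 -0.01
   0 0.37 0 -0 0.01 -0.01
```

Request:
apply_moves --plan "0 0.4 0.01 0 0.01 0 1; 0 0.36 0.01 0 0.01 0 1; 0 0.28 0 0 0.01 0 1; 0 0 0 0 0 0 0; 0 0 0 0 0 0 0"

```text
time_s: 21.6
eef_pos: [0.4763, -0.1425, 0.1502]
eef_rot: [0.415, -0.417, -0.571, 0.573]
wrist_force: [-0.0, -0.3, 0.8]
opening: 0.691
```

Request:
apply_moves --plan "0 0 0 0 0 0 0; 0 0 0 0 0 0 0; 0 0 0 0 0 0 0; 0 0 0 0 0 0 0; 0 0 0 0 0 0 0"

```text
time_s: 22.1
eef_pos: [0.4761, -0.1431, 0.1507]
eef_rot: [0.414, -0.418, -0.571, 0.572]
wrist_force: [-0.3, 1.3, 5.6]
opening: 0.149
```

Request:
apply_moves --plan "0 0 0 0 0 0 0; 0 0 0 0 0 0 0; 0 0 0 0 0 0 0; 0 0 0 0 0 0 0; 0 0 0 0 0 0 0"

```text
time_s: 22.6
eef_pos: [0.4761, -0.1431, 0.1508]
eef_rot: [0.414, -0.418, -0.571, 0.572]
wrist_force: [0.1, 0.6, 5.5]
opening: 0.147
```

Request:
apply_moves --plan "0 -0.1 0 0 0 0 0; 0 -0.2 0 0 0 0 0; 0 -0.2 0 0 0 0 0; 0 -0.2 0 0 0 0 0; 0 -0.1 0 0 0 0 0"

```text
time_s: 23.1
eef_pos: [0.476, -0.1429, 0.1913]
eef_rot: [0.414, -0.418, -0.571, 0.572]
wrist_force: [-0.4, -0.8, -5.7]
opening: 0.149
```

```bash
python3 - <<'E'
from h import *
plan([([.530,-.3955,.20],None,10),])
snap('side','s7.png'); cv2.imwrite('pics/s7c.png',cv2.resize(cv2.imread('pics/s7.png')[100:330,240:520],None,fx=2.5,fy=2.5))
E
```

```text
t 23.1 tcp [ 0.476  -0.1429  0.1913] yaw 1.884 tilt 0.0051 open 0.149 F [-0.4 -0.8 -5.7] q [-0.53  0.06  1.85 -0.    1.23 -2.41]
10 rows -> [ 0.53   -0.3955  0.2   ] 1.884
   -0.51 -0.01 0.05 0 0 -0
   -0.51 -0.02 0.05 0 0 -0
   -0.51 -0.01 0.05 0 0 -0
   -0.52 -0.02 0.05 0 0 -0
   -0.51 -0.01 0.05 0 0 -0
   -0.52 -0.02 0.06 0 0 -0
   -0.51 -0.01 0.05 0 0 -0
   -0.52 -0.02 0.06 0 0 -0
   -0.51 -0.01 0.05 0 0 -0
   -0.52 -0.02 0.06 0 0 -0
```

View pics/s7c.png

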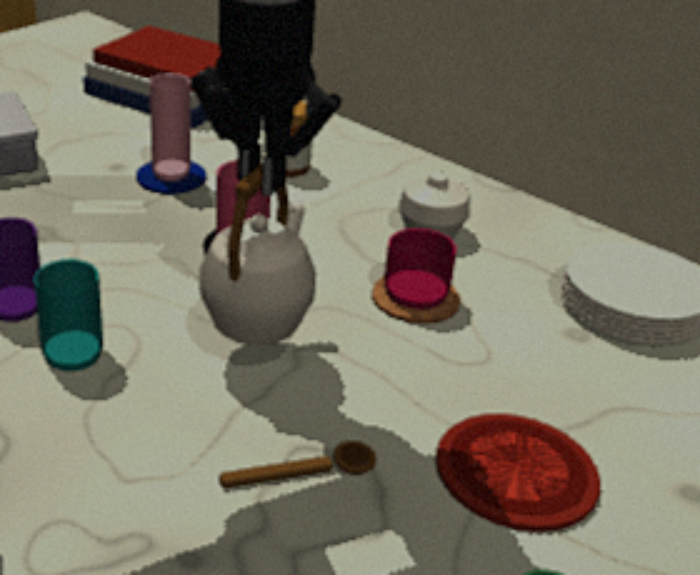

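Request:
apply_moves --plan "-0.2 -0.01 0.02 0 0 0 0; -0.4 -0.02 0.04 0 0 0 0; -0.5 -0.01 0.05 0 0 0 0; -0.5 -0.02 0.05 0 0 0 0; -0.5 -0.01 0.05 0 0 0 0"

```text
time_s: 23.65
eef_pos: [0.4978, -0.2484, 0.1932]
eef_rot: [0.415, -0.417, -0.571, 0.573]
wrist_force: [1.1, 0.8, -5.7]
opening: 0.146
```

Request:
apply_moves --plan "-0.5 -0.01 0.05 0 0 0 0; -0.5 -0.01 0.06 0 0 0 0; -0.5 -0.01 0.05 0 0 0 0; -0.5 -0.01 0.06 0 0 0 0; -0.5 -0.01 0.05 0 0 0 0"

```text
time_s: 24.15
eef_pos: [0.5228, -0.3717, 0.1955]
eef_rot: [0.416, -0.417, -0.571, 0.572]
wrist_force: [0.6, 0.3, -5.6]
opening: 0.141
```

Request:
apply_moves --plan "-0.4 0 0.05 0 0 0 0; -0.14 0 0.02 0 0 0 0; 0 0 0 0 0 0 0; 0 0 0 0 0 0 0; 0 0 0 0 0 0 0"

```text
time_s: 24.65
eef_pos: [0.5282, -0.3947, 0.1964]
eef_rot: [0.415, -0.417, -0.571, 0.572]
wrist_force: [0.7, -0.6, -6.0]
opening: 0.15
```

```bash
python3 - <<'E'
from h import *
plan([([.530,-.3955,.166],None,4),])
E
```

```text
t 24.65 tcp [ 0.5282 -0.3947  0.1964] yaw 1.884 tilt 0.0026 open 0.15 F [ 0.7 -0.6 -6. ] q [-0.82  0.4   1.42 -0.    1.31 -2.7 ]
4 rows -> [ 0.53   -0.3955  0.166 ] 1.884
   -0.01 0.15 -0.01 -0 -0 -0.01
   -0.01 0.15 -0.01 -0 -0 -0.01
   -0 0.15 -0 -0 -0 -0.01
   -0.01 0.16 -0.01 -0 -0 -0.01
```

Request:
apply_moves --plan "0 0.2 -0.01 0 0 0 0; 0 0.2 -0.01 0 0 0 0; 0 0.15 -0.01 0 0 0 0; 0 0.08 0 0 0 0 0; 0 0 0 0 0 0 0"

```text
time_s: 25.15
eef_pos: [0.5294, -0.3946, 0.1638]
eef_rot: [0.416, -0.416, -0.571, 0.572]
wrist_force: [-0.3, -0.0, -6.1]
opening: 0.148
```

Request:
apply_moves --plan "0 0.04 0 0 0 0 0; 0 0.04 0 0 0 0 0; 0 0.02 0 0 0 0 0; 0 0 0 0 0 0 0; 0 0 0 0 0 0 0"

```text
time_s: 25.65
eef_pos: [0.5299, -0.3954, 0.1604]
eef_rot: [0.415, -0.417, -0.571, 0.573]
wrist_force: [-0.1, -0.1, -5.6]
opening: 0.149
```

Request:
apply_moves --plan "0 0.03 0 0 0 0 0; 0 0.03 0 0 0 0 0; 0 0 0 0 0 0 0; 0 0 0 0 0 0 0; 0 0 0 0 0 0 0"

```text
time_s: 26.15
eef_pos: [0.5302, -0.3959, 0.1589]
eef_rot: [0.414, -0.418, -0.571, 0.573]
wrist_force: [-2.5, 2.7, 5.8]
opening: 0.147
```

Request:
apply_moves --plan "0 0 0 0 0 0 0.3; 0 0 0 0 0 0 0.6; 0 0 0 0 0 0 0.8; 0 0 0 0 0 0 0.8; 0 0 0 0 0 0 0.8"

```text
time_s: 26.65
eef_pos: [0.5298, -0.3953, 0.1571]
eef_rot: [0.415, -0.417, -0.571, 0.572]
wrist_force: [0.1, -1.1, 0.6]
opening: 0.801
```

Request:
apply_moves --plan "0 -0.4 0 0 0 0 0.8; 0 -0.6 0 0 0 0 0.8; 0 -0.8 0 0 0 0 0.8; 0 -0.8 0 0 0 0 0.8; 0 0 0 0 0 0 0.8"

```text
time_s: 27.15
eef_pos: [0.5319, -0.3971, 0.2952]
eef_rot: [0.411, -0.421, -0.57, 0.573]
wrist_force: [1.3, -0.3, 0.7]
opening: 0.803
```

```bash
python3 - <<'E'
from h import *
snap('side','s8.png'); cv2.imwrite('pics/s8c.png',cv2.resize(cv2.imread('pics/s8.png')[120:340,300:520],None,fx=2.5,fy=2.5))
plan([([.45,-.29,.28],1.11,8)],flip=False)
E
```

```text
t 27.2 tcp [ 0.531  -0.3962  0.2917] yaw 1.884 tilt 0.0112 open 0.802 F [-0.8  0.8  0.3] q [-0.82  0.33  1.32 -0.    1.48 -2.7 ]
8 rows -> [ 0.45 -0.29  0.28] 1.11
   0.32 0.03 0.11 0.01 0.81 -0.01
   0.3 0.03 0.14 0.01 0.81 -0.01
   0.29 0.03 0.17 0.01 0.81 -0.01
   0.27 0.02 0.2 0.01 0.81 -0.01
   0.25 0.03 0.22 0.01 0.81 -0.01
   0.23 0.03 0.25 0.01 0.81 -0.01
   0.2 0.02 0.26 0.01 0.81 -0.01
   0.17 0.03 0.28 0.01 0.81 -0.01
```

View pics/s8c.png

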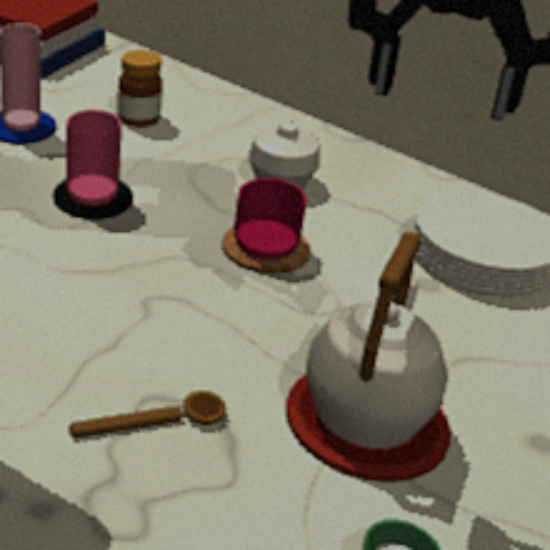

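Request:
apply_moves --plan "0.32 0.03 0.11 0.01 0.81 -0.01 0.8; 0.3 0.03 0.14 0.01 0.81 -0.01 0.8; 0.29 0.03 0.17 0.01 0.81 -0.01 0.8; 0.27 0.02 0.2 0.01 0.81 -0.01 0.8; 0.25 0.03 0.22 0.01 0.81 -0.01 0.8"

```text
time_s: 27.7
eef_pos: [0.4781, -0.3272, 0.2785]
eef_rot: [0.545, -0.54, -0.453, 0.455]
wrist_force: [-0.1, 0.8, -0.3]
opening: 0.8
```

Request:
apply_moves --plan "0.23 0.2 0.25 0.01 0.81 -0.01 0.5; 0.2 0.2 0.26 0.01 0.81 -0.01 0.5; 0.17 0.2 0.28 0.01 0.81 -0.01 0.5; 0 0.2 0 0 0 0 0.5; 0 0 0 0 0 0 0.5"

```text
time_s: 28.2
eef_pos: [0.4478, -0.2877, 0.2383]
eef_rot: [0.606, -0.597, -0.371, 0.373]
wrist_force: [0.0, 0.5, -0.9]
opening: 0.5
```

```bash
python3 - <<'E'
from wfit import *
plan([]); snap('wrist','w9.png')
hs=load('pics/w9.png',ctrl.get_calibration('wrist'))
m=rngh(hs,3,22,70,0,200); s,b,_=big(m,(180,60,460,260))
ys,xs=np.nonzero(s); pts=np.array([ray('wrist',x+b[0],y+b[1],.007)[:2] for x,y in zip(xs,ys)])
mu=pts.mean(0);w,V=np.linalg.eigh(np.cov((pts-mu).T));d=V[:,1]; d=d*np.sign(d[0]); pr=(pts-mu)@d; n=np.array([-d[1],d[0]])
print(mu,'yaw',np.arctan2(d[1],d[0]),pr.min(),pr.max(),len(pts))
hd=pts[pr<pr.min()+.08]; m2=hd.mean(0);w,V=np.linalg.eigh(np.cov((hd-m2).T));d=V[:,1]*np.sign(V[0,1]);print('handle yaw',np.arctan2(d[1],d[0]))
e0=((pts-m2)@d).min(); e1=((pts-m2)@d).max(); print('len',e1-e0,'origin',m2+d*(e0+.070),m2+d*(e1-.063))
E
```

```text
t 28.2 tcp [ 0.4478 -0.2877  0.2383] yaw 1.108 tilt 0.0134 open 0.5 F [ 0.   0.5 -0.9] q [-0.79  0.1   1.71 -0.    1.35 -1.9 ]
[ 0.49349057 -0.37751788] yaw 1.0734038061807172 -0.06359490777139873 0.06152869952784303 2203
handle yaw 1.5176748808677918
len 0.11620137593165719 origin [ 0.48219129 -0.37697888] [ 0.48129934 -0.3937538 ]
```

View pics/w9.png

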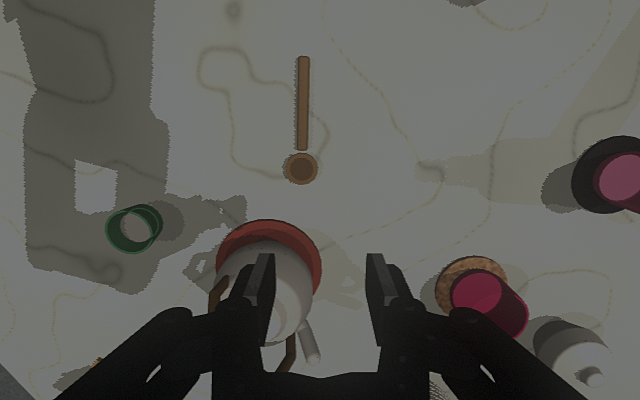

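```bash
cat > sp.py <<'E'
from wfit import *
def spoon(f,box,z=.005):
    hs=load(f,ctrl.get_calibration('wrist'))
    m=rngh(hs,3,22,60,0,200)[box[1]:box[3],box[0]:box[2]]; m=cv2.morphologyEx(m,cv2.MORPH_OPEN,np.ones((3,3)))
    ys,xs=np.nonzero(m); pts=np.array([ray('wrist',x+box[0],y+box[1],z)[:2] for x,y in zip(xs,ys)])
    mu=pts.mean(0);w,V=np.linalg.eigh(np.cov((pts-mu).T));d=V[:,1]; d=d*np.sign(d[0]); pr=(pts-mu)@d
    print('yaw',np.arctan2(d[1],d[0]),'len',np.ptp(pr),len(pts))
    hd=pts[pr<pr.min()+.08]; m2=hd.mean(0);w,V=np.linalg.eigh(np.cov((hd-m2).T));d=V[:,1]*np.sign(V[0,1]);print('handle yaw',np.arctan2(d[1],d[0]))
    q=(pts-m2)@d; print('origin from handle end',m2+d*(q.min()+.070),'from bowl',m2+d*(q.max()-.063))
E
python3 - <<'E'
from sp import *
spoon('pics/w9.png',(272,45,332,192))
plan([([.415,-.292,.10],1.09,4)])
E
```

```text
Traceback (most recent call last):
  File "sp.py", line 5, in spoon
    ys,xs=np.nonzero(m); pts=np.array([ray('wrist',x+box[0],y+box[1],z)[:2] for x,y in zip(xs,ys)])
                                       ~~~^^^^^^^^^^^^^^^^^^^^^^^^^^^^^
  File "h.py", line 8, in ray
    k=ctrl.get_calibration(c); R=np.array(k['R']);t=np.array(k['t'])
ValueError: time passes only in moves, steps and waits
```

```bash
python3 - <<'E'
s=open('h.py').read()
s=s.replace("def ray(c,u,v,z):\n    k=ctrl.get_calibration(c);","_c={}\ndef ray(c,u,v,z):\n    k=_c.setdefault(c,None) or _c.update({c:ctrl.get_calibration(c)}) or _c[c];")
open('h.py','w').write(s)
E
python3 - <<'E'
from sp import *
spoon('pics/w9.png',(272,45,332,192))
plan([([.415,-.292,.10],1.09,4)])
E
```

```text
yaw -0.49984272446805444 len 0.13321635270112775 1821
handle yaw -0.49999810868099626
origin from handle end [ 0.39711767 -0.28320931] from bowl [ 0.39730818 -0.28331339]
t 28.25 tcp [ 0.4483 -0.2884  0.2394] yaw 1.108 tilt 0.0118 open 0.499 F [-0.4  0.4 -0.2] q [-0.79  0.1   1.71 -0.    1.35 -1.9 ]
4 rows -> [ 0.415 -0.292  0.1  ] 1.09
   -0.09 0.7 0.13 -0.02 0.04 0.01
   -0.09 0.7 0.14 -0.02 0.04 0.01
   -0.09 0.7 0.13 -0.02 0.04 0.01
   -0.1 0.69 0.14 -0.02 0.04 0.01
```

```bash
python3 - <<'E'
from h import *
plan([([.3975,-.2835,.10],1.071,5)])
E
```

```text
t 28.25 tcp [ 0.4483 -0.2884  0.2394] yaw 1.108 tilt 0.0118 open 0.499 F [-0.4  0.4 -0.2] q [-0.79  0.1   1.71 -0.    1.35 -1.9 ]
5 rows -> [ 0.3975 -0.2835  0.1   ] 1.071
   -0.07 0.56 0.18 -0.02 0.06 0
   -0.08 0.56 0.19 -0.02 0.06 0
   -0.08 0.56 0.19 -0.02 0.06 0
   -0.08 0.56 0.18 -0.02 0.06 0
   -0.08 0.55 0.19 -0.02 0.06 0
```

Request:
apply_moves --plan "-0.07 0.56 0.18 -0.02 0.06 0 0.5; -0.08 0.56 0.19 -0.02 0.06 0 0.5; -0.08 0.56 0.19 -0.02 0.06 0 0.5; -0.08 0.56 0.18 -0.02 0.06 0 0.5; -0.08 0.55 0.19 -0.02 0.06 0 0.5"

```text
time_s: 28.75
eef_pos: [0.3981, -0.2848, 0.1006]
eef_rot: [-0.607, 0.609, 0.362, -0.36]
wrist_force: [0.3, -0.7, -0.4]
opening: 0.502
```

Request:
apply_moves --plan "0 0.4 0 0 0 0 0.5; 0 0.4 0 0 0 0 0.5; 0 0 0 0 0 0 0.5; 0 0 0 0 0 0 0.5; 0 0 0 0 0 0 0.5"

```text
time_s: 29.25
eef_pos: [0.3989, -0.2848, 0.0625]
eef_rot: [-0.607, 0.609, 0.362, -0.359]
wrist_force: [0.5, 0.2, -0.1]
opening: 0.499
```

```bash
python3 - <<'E'
from h import *
plan([([.3973,-.2834,.0145],1.071,4)]); snap('wrist','w10.png')
p,R,o=pose(); print(R.T@[0,0,-1])
E
```

```text
t 29.25 tcp [ 0.3989 -0.2848  0.0625] yaw 1.07 tilt 0.0047 open 0.499 F [ 0.5  0.2 -0.1] q [-0.86  0.24  1.95  0.    0.95 -1.94]
4 rows -> [ 0.3973 -0.2834  0.0145] 1.071
   0 0.24 0.01 0.01 -0 0
   0 0.24 0.01 0.01 -0 0
   0 0.24 0.01 0.01 -0 0
   0.01 0.24 0.01 0.01 -0 0
[-0.00151265  0.9999882   0.0046171 ]
```

View pics/w10.png

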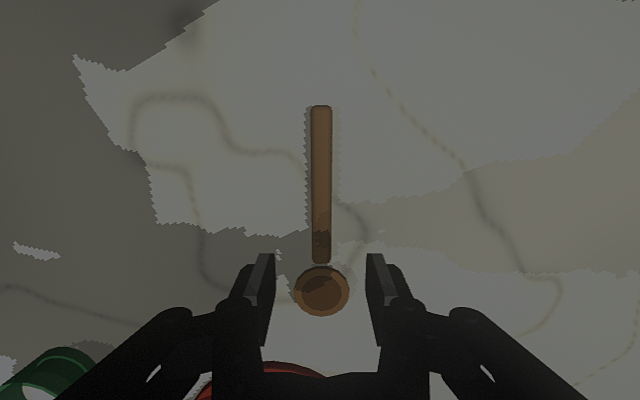

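Request:
apply_moves --plan "0 0.3 0.01 0 0 0 0.5; 0 0.3 0.01 0 0 0 0.5; 0 0.25 0.01 0 0 0 0.5; 0 0.06 0.01 0 0 0 0.5; 0 0 0 0 0 0 0.5"

```text
time_s: 29.8
eef_pos: [0.3963, -0.2825, 0.0156]
eef_rot: [-0.608, 0.608, 0.362, -0.359]
wrist_force: [-0.8, 0.3, 0.1]
opening: 0.501
```

Request:
apply_moves --plan "0 0 0 0 0 0 0.4; 0 0 0 0 0 0 0.4; 0 0 0 0 0 0 0.4; 0 0 0 0 0 0 0.4; 0 0 0 0 0 0 0.4"

```text
time_s: 30.3
eef_pos: [0.3964, -0.2827, 0.0159]
eef_rot: [-0.608, 0.609, 0.362, -0.359]
wrist_force: [-0.1, 0.6, -0.0]
opening: 0.402
```

Request:
apply_moves --plan "0 0.04 0 0 0 0 0.3; 0 0 0 0 0 0 0.2; 0 0 0 0 0 0 0; 0 0 0 0 0 0 0; 0 0 0 0 0 0 0"

```text
time_s: 30.8
eef_pos: [0.3964, -0.2827, 0.0137]
eef_rot: [-0.608, 0.609, 0.362, -0.359]
wrist_force: [0.0, -1.2, 0.7]
opening: 0.117
```

Request:
apply_moves --plan "0 0 0 0 0 0 0; 0 0 0 0 0 0 0; 0 0 0 0 0 0 0; 0 0 0 0 0 0 0; 0 0 0 0 0 0 0"

```text
time_s: 31.3
eef_pos: [0.3964, -0.2827, 0.0137]
eef_rot: [-0.608, 0.609, 0.362, -0.359]
wrist_force: [0.7, -0.1, 1.1]
opening: 0.117
```

Request:
apply_moves --plan "0 -0.1 0 0 0 0 0; 0 -0.3 0 0 0 0 0; 0 -0.4 0 0 0 0 0; 0 -0.2 0 0 0 0 0; 0 0 0 0 0 0 0"

```text
time_s: 31.8
eef_pos: [0.3971, -0.2837, 0.0652]
eef_rot: [-0.607, 0.61, 0.362, -0.359]
wrist_force: [-0.3, -0.5, -0.1]
opening: 0.116
```

```bash
python3 - <<'E'
from h import *
snap('wrist','w11.png')
plan([([.3965,-.283,.21],None,4),([.5135,.3885,.22],1.207-np.pi/2,17),([.5135,.3885,.12],None,3)],flip=False)
E
```

```text
t 31.85 tcp [ 0.3966 -0.2831  0.0643] yaw 1.07 tilt 0.0043 open 0.112 F [-0.8 -0.  -0.8] q [-0.87  0.23  1.95  0.    0.95 -1.94]
4 rows -> [ 0.3965 -0.283   0.21  ] 1.07
   0 -0.73 -0 0.01 -0 0
   0 -0.73 -0 0.01 -0 0
   0 -0.73 -0 0.01 -0 0
   0.01 -0.72 -0 0.01 -0 0
17 rows -> [0.5135 0.3885 0.22  ] -0.364
   0.76 -0.01 0.26 -0 0.7 0
   0.73 -0.01 0.32 -0 0.7 0
   0.71 -0.01 0.38 -0 0.7 0
   0.67 -0.01 0.44 -0 0.7 0
   0.63 -0.01 0.49 -0 0.7 0
   0.59 -0.01 0.55 -0 0.7 0
   0.54 -0.01 0.59 -0 0.7 0
   0.49 -0.01 0.64 -0 0.7 0
   0.43 -0.01 0.67 -0 0.7 0
   0.37 -0.01 0.71 -0 0.7 0
   0.31 -0.01 0.74 -0 0.7 0
   0.25 -0.01 0.76 -0 0.7 0
   0.19 -0.01 0.78 -0 0.7 0
   0.12 -0.01 0.79 -0 0.7 0
   0.06 -0.01 0.8 -0 0.7 0
   -0.01 -0.01 0.8 -0 0.7 0
   -0.09 -0.02 0.8 -0 0.7 0
3 rows -> [0.5135 0.3885 0.12  ] -0.358
   0 0.67 -0 -0.01 -0 -0
   0 0.67 0 -0.01 -0 -0
   0 0.66 0 -0.01 -0 -0
```

View pics/w11.png

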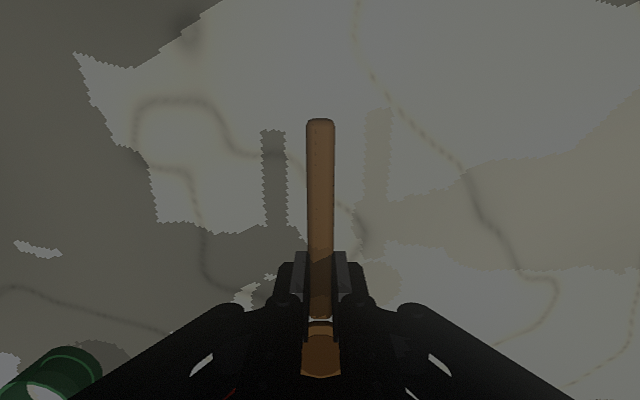

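Request:
apply_moves --plan "0 -0.5 0 0 0 0 0; 0 -0.73 0 0 0 0 0; 0 -0.73 0 0 0 0 0; 0 -0.73 0 0 0 0 0; 0 -0.22 0 0 0 0 0"

```text
time_s: 32.35
eef_pos: [0.3969, -0.2842, 0.2123]
eef_rot: [-0.606, 0.61, 0.362, -0.359]
wrist_force: [0.1, -0.6, -0.5]
opening: 0.117
```

Request:
apply_moves --plan "0.76 -0.01 0.26 0 0.7 0 0; 0.73 -0.01 0.32 0 0.7 0 0; 0.71 -0.01 0.38 0 0.7 0 0; 0.67 -0.01 0.44 0 0.7 0 0; 0.63 -0.01 0.49 0 0.7 0 0"

```text
time_s: 32.85
eef_pos: [0.4295, -0.0838, 0.2103]
eef_rot: [0.671, -0.67, -0.225, 0.224]
wrist_force: [1.6, -0.2, 0.3]
opening: 0.115
```

Request:
apply_moves --plan "0.59 -0.01 0.55 0 0.7 0 0; 0.54 -0.01 0.59 0 0.7 0 0; 0.49 -0.01 0.64 0 0.7 0 0; 0.43 -0.01 0.67 0 0.7 0 0; 0.37 -0.01 0.71 0 0.7 0 0"

```text
time_s: 33.35
eef_pos: [0.4637, 0.1136, 0.2131]
eef_rot: [0.703, -0.702, -0.08, 0.08]
wrist_force: [0.9, -0.4, -0.5]
opening: 0.119
```

Request:
apply_moves --plan "0.31 -0.01 0.74 0 0.7 0 0; 0.25 -0.01 0.76 0 0.7 0 0; 0.19 -0.01 0.78 0 0.7 0 0; 0.12 -0.01 0.79 0 0.7 0 0; 0.06 -0.01 0.8 0 0.7 0 0"

```text
time_s: 33.85
eef_pos: [0.4983, 0.3106, 0.2154]
eef_rot: [-0.704, 0.704, -0.068, 0.068]
wrist_force: [0.4, 0.6, -0.1]
opening: 0.118
```

Request:
apply_moves --plan "-0.01 -0.01 0.8 0 0.7 0 0; -0.09 -0.02 0.8 0 0.7 0 0; 0 0 0 0 0 0 0; 0 0 0 0 0 0 0; 0 0 0 0 0 0 0"

```text
time_s: 34.35
eef_pos: [0.5121, 0.3874, 0.2176]
eef_rot: [-0.696, 0.696, -0.125, 0.126]
wrist_force: [-0.4, -0.0, 0.4]
opening: 0.113
```

```bash
python3 - <<'E'
from h import *
plan([([.5135,.3885,.12],1.207-np.pi/2,3),([.5135,.3885,.077],None,3)],flip=False)
snap('wrist','w12.png')
E
```

```text
t 34.35 tcp [0.5121 0.3874 0.2176] yaw -0.358 tilt 0.001 open 0.113 F [-0.4 -0.   0.4] q [ 0.46  0.35  1.45 -0.    1.34  0.82]
3 rows -> [0.5135 0.3885 0.12  ] -0.364
   0.01 0.65 0.01 0 0.02 0
   0 0.65 0.01 0 0.02 0
   0.01 0.65 0.01 0 0.02 0
3 rows -> [0.5135 0.3885 0.077 ] -0.365
   -0 0.29 0 0 -0 0
   -0 0.29 0 0 -0 0
   -0 0.28 0 0 -0 0
```

View pics/w12.png

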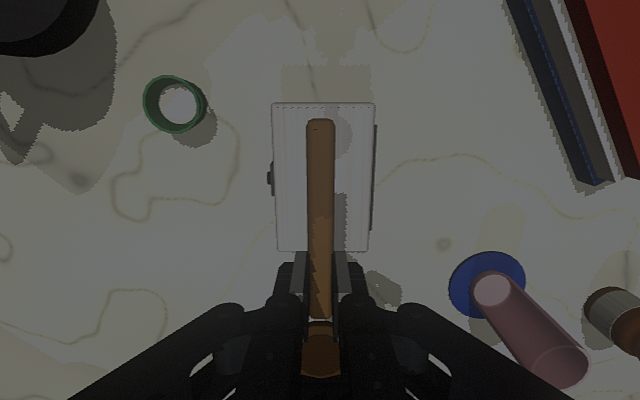

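```bash
python3 - <<'E'
import cv2
cv2.imwrite('pics/c12.png',cv2.resize(cv2.convertScaleAbs(cv2.imread('pics/w12.png')[90:270,255:395],alpha=1.6),None,fx=3.3,fy=3.3,interpolation=cv2.INTER_CUBIC))
E
```

```text
(no output)
```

View pics/c12.png

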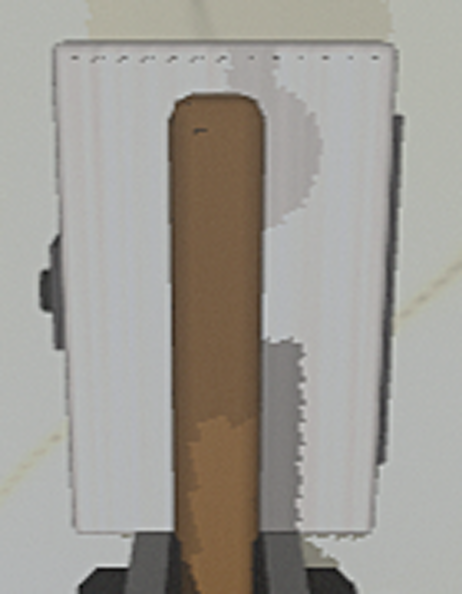

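```bash
python3 - <<'E'
from h import *
C=np.array([ray('wrist',255+u/3.3,90+v/3.3,.06)[:2] for u,v in [(54,42),(397,42),(374,534),(75,534)]])
print(C.round(4),[np.linalg.norm(C[i]-C[(i+1)%4]).round(4) for i in range(4)],C.mean(0))
a=C[0]+C[1]-C[2]-C[3]; b=C[1]-C[0]; print(np.arctan2(a[1],a[0]),np.arctan2(b[1],b[0])+np.pi/2)
E
```

```text
[[0.5002 0.4694]
 [0.5808 0.4392]
 [0.5332 0.3112]
 [0.4522 0.3416]] [np.float64(0.0861), np.float64(0.1365), np.float64(0.0865), np.float64(0.1365)] [0.51660772 0.39035794]
1.2130976693719362 1.212219996161176
```

```bash
python3 - <<'E'
from h import *
plan([([.5157,.3905,.085],None,4)],flip=False)
E
```

```text
t 34.4 tcp [0.5123 0.3871 0.2182] yaw -0.359 tilt 0.0016 open 0.112 F [ 0.  -0.3  0.3] q [ 0.46  0.35  1.45 -0.    1.34  0.82]
4 rows -> [0.5157 0.3905 0.085 ] -0.359
   0.01 0.67 0.02 -0 0 0
   0.01 0.66 0.02 -0 0 0
   0.01 0.67 0.02 -0 0 0
   0.01 0.66 0.03 -0 0 0
```

Request:
apply_moves --plan "0.01 0.67 0.02 0 0 0 0; 0.01 0.66 0.02 0 0 0 0; 0.01 0.6 0.02 0 0 0 0; 0.01 0.5 0.03 0 0 0 0; 0 0.2 0 0 0 0 0"

```text
time_s: 34.9
eef_pos: [0.5151, 0.3899, 0.0848]
eef_rot: [-0.695, 0.696, -0.127, 0.126]
wrist_force: [0.6, 0.4, -1.3]
opening: 0.115
```

Request:
apply_moves --plan "0 0 0 0 0 0 0; 0 0 0 0 0 0 0; 0 0 0 0 0 0 0; 0 0 0 0 0 0 0; 0 0 0 0 0 0 0"

```text
time_s: 35.4
eef_pos: [0.5171, 0.3923, 0.0889]
eef_rot: [0.697, -0.695, 0.124, -0.127]
wrist_force: [-0.5, -0.9, -0.4]
opening: 0.117
```

Request:
apply_moves --plan "0 0.1 -0.02 0 0 0 0; 0 0.1 -0.02 0 0 0 0; 0 0.06 0 0 0 0 0; 0 0 0 0 0 0 0; 0 0 0 0 0 0 0"

```text
time_s: 35.9
eef_pos: [0.5157, 0.39, 0.0744]
eef_rot: [0.696, -0.695, 0.125, -0.127]
wrist_force: [-0.8, 0.1, 0.4]
opening: 0.118
```

Request:
apply_moves --plan "0 0.03 0 0 0 0 0; 0 0 0 0 0 0 0; 0 0 0 0 0 0 0; 0 0 0 0 0 0 0; 0 0 0 0 0 0 0"

```text
time_s: 36.4
eef_pos: [0.516, 0.3902, 0.0737]
eef_rot: [0.696, -0.695, 0.125, -0.127]
wrist_force: [-2.1, -0.7, 6.4]
opening: 0.116
```

Contact with lid. Release gently, rise.

Request:
apply_moves --plan "0 0 0 0 0 0 0.25; 0 0 0 0 0 0 0.4; 0 0 0 0 0 0 0.4; 0 0 0 0 0 0 0.4; 0 -0.3 0 0 0 0 0.4"

```text
time_s: 36.9
eef_pos: [0.5141, 0.3892, 0.0862]
eef_rot: [-0.695, 0.696, -0.126, 0.126]
wrist_force: [-0.4, -0.4, -0.8]
opening: 0.4
```

Request:
apply_moves --plan "0 -0.6 0 0 0 0 0.4; 0 -0.8 0 0 0 0 0.4; 0 -0.8 0 0 0 0 0.4; 0 -0.8 0 0 0 0 0.4; 0 -0.4 -0.8 0 0 0 0.4"

```text
time_s: 37.4
eef_pos: [0.5035, 0.3553, 0.2643]
eef_rot: [0.699, -0.693, 0.121, -0.129]
wrist_force: [0.3, -2.7, 0.5]
opening: 0.4
```

```bash
python3 - <<'E'
from sp import *
plan([]); snap('wrist','w13.png'); snap('scene','s13.png'); snap('side','d13.png')
cv2.imwrite('pics/all13.png',np.hstack([cv2.resize(cv2.imread('pics/s13.png')[90:400,190:460],None,fx=1.48,fy=1.9),cv2.resize(cv2.imread('pics/d13.png')[120:320,200:500],None,fx=1.3,fy=2.95)])[:589])
E
```

```text
t 37.4 tcp [0.5035 0.3553 0.2643] yaw -0.355 tilt 0.0128 open 0.4 F [ 0.3 -2.7  0.5] q [0.42 0.25 1.48 0.   1.4  0.78]Traceback (most recent call last):
  File "<stdin>", line 3, in <module>
    return _nx.concatenate(arrs, 1, dtype=dtype, casting=casting)
           ~~~~~~~~~~~~~~~^^^^^^^^^^^^^^^^^^^^^^^^^^^^^^^^^^^^^^^
ValueError: all the input array dimensions except for the concatenation axis must match exactly, but along dimension 0, the array at index 0 has size 589 and the array at index 1 has size 590
```

View pics/w13.png

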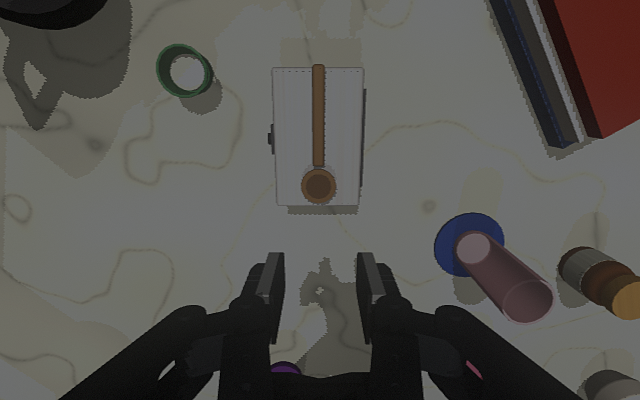

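```bash
python3 - <<'E'
from h import *
plan([([.5035,.3553,.40],None,3),([.54,-.02,.40],-.36,8)],flip=False)
E
```

```text
t 37.55 tcp [0.502  0.3518 0.2619] yaw -0.359 tilt 0.0086 open 0.401 F [ 0.3  0.3 -0. ] q [ 0.42  0.24  1.49 -0.    1.4   0.78]
3 rows -> [0.5035 0.3553 0.4   ] -0.359
   0.01 -0.92 0.03 -0.02 0 0.02
   0 -0.92 0.03 -0.02 0 0.02
   0.01 -0.92 0.02 -0.02 0 0.02
8 rows -> [ 0.54 -0.02  0.4 ] -0.36
   0.41 0 -0.85 0 0 -0
   0.42 0 -0.85 0 0 -0
   0.41 0 -0.84 0 0 -0
   0.42 0 -0.85 0 0 -0
   0.41 0 -0.84 0 0 -0
   0.42 0 -0.85 0 0 -0
   0.41 0 -0.84 0 0 -0
   0.42 0.01 -0.85 0 0 -0
```

Request:
apply_moves --plan "0.01 -0.92 0.03 0 0 0 0.4; 0 -0.92 0.03 0 0 0 0.4; 0.01 -0.9 0.02 0 0 0 0.4; 0.41 0 -0.85 0 0 0 0.4; 0.42 0 -0.85 0 0 0 0.4"

```text
time_s: 38.05
eef_pos: [0.5125, 0.2622, 0.3968]
eef_rot: [0.697, -0.695, 0.123, -0.127]
wrist_force: [-0.0, -0.8, 0.1]
opening: 0.401
```

Request:
apply_moves --plan "0.41 0 -0.84 0 0 0 0.4; 0.42 0 -0.85 0 0 0 0.4; 0.41 0 -0.84 0 0 0 0.4; 0.42 0 -0.85 0 0 0 0.4; 0 0 0 0 0 0 0.4"

```text
time_s: 38.55
eef_pos: [0.5314, 0.0694, 0.3943]
eef_rot: [-0.695, 0.695, -0.127, 0.129]
wrist_force: [0.5, 0.4, 0.6]
opening: 0.4
```

```bash
python3 - <<'E'
from wfit import *
plan([]); snap('wrist','w14.png'); snap('side','d14.png'); snap('scene','s14.png')
E
```

```text
t 38.55 tcp [0.5314 0.0694 0.3943] yaw -0.365 tilt 0.002 open 0.4 F [0.5 0.4 0.6] q [-0.09  0.01  1.49 -0.    1.64  0.27]
```

View pics/w14.png

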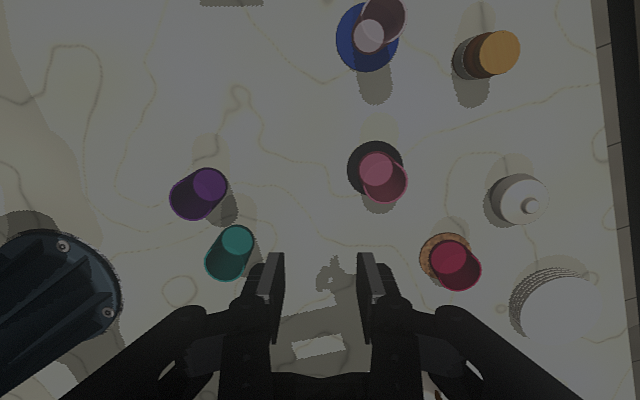

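View pics/s14.png

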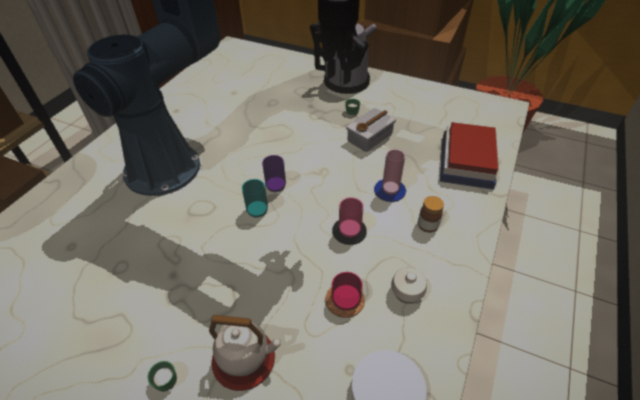

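```bash
cat > chk.py <<'E'
from wfit import *
hw=load('pics/w14.png',ctrl.get_calibration('wrist'))
H={'wrist':hw}
for c,f in (('scene','s14'),('side','d14')): H[c]=cv2.cvtColor(cv2.imread(f'pics/{f}.png'),cv2.COLOR_BGR2HSV).astype(int)
def gl(r,h): return lambda p: np.vstack([circ(p[0],p[1],r,.006),circ(p[0],p[1],r,.006+h)])
def union(n,r,h,g0,s):
    for c in H:
        try:
            m=rngh(H[c],160,4,s); X=gl(r,h)(g0); q=P(c,X); lo=np.maximum(q.min(0)-9,0).astype(int); hi=q.max(0).astype(int)+9
            b=big(m,(lo[0],lo[1],hi[0],hi[1])); x,f=fit(gl(r,h),g0,{c:b},.01); print(n,c,x.round(4),round(f,3))
        except Exception as e: print(n,c,e)
union('low',.034,.058,[.668,-.183],75)
union('mid',.03,.09,[.6,.007],50)
union('tall',.025,.125,[.649,.19],18)
E
python3 chk.py
```

```text
low wrist [ 0.6703 -0.1762] 0.09
low scene [ 0.6697 -0.1791] 0.104
low side [ 0.6726 -0.1798] 0.061
mid wrist [0.6007 0.0148] 0.06
mid scene [0.6006 0.0098] 0.069
mid side [0.6021 0.0093] 0.058
tall wrist [0.6505 0.1991] 0.09
tall scene [0.6497 0.1957] 0.135
tall side [0.6728 0.2202] 0.385
```

```bash
python3 - <<'E'
import cv2,numpy as np
a=cv2.resize(cv2.imread('pics/s14.png')[305:395,195:295],None,fx=4,fy=4);b=cv2.resize(cv2.imread('pics/d14.png')[205:315,400:500],None,fx=3.9,fy=3.2727)
cv2.imwrite('pics/p14.png',np.hstack([a,b[:360]]))
E
```

```text
(no output)
```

View pics/p14.png

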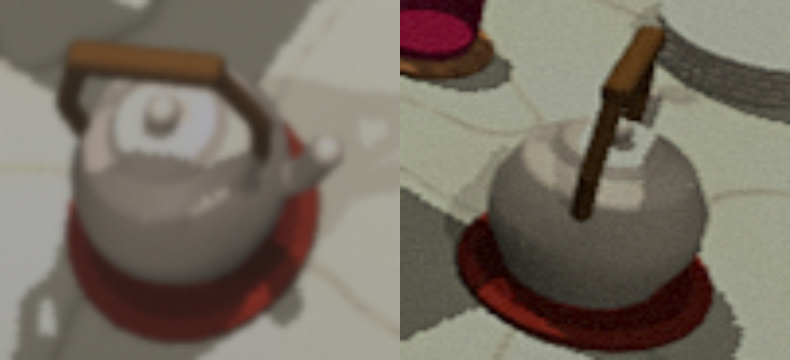

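```bash
python3 - <<'E'
from fit import *
def tri(a,b):
    A=[]
    for c,(u,v) in (('scene',a),('side',b)):
        k=K[c];M=np.array(k['intrinsics'])@np.c_[k['R'],k['t']]; A+=[u*M[2]-M[0],v*M[2]-M[1]]
    A=np.array(A); return np.linalg.lstsq(A[:,:3],-A[:,3],rcond=None)[0]
p,q=tri((212.5,317.5),(453.5,231.5)),tri((250.5,321.5),(465.5,216)); print(p,q,(p+q)/2,tri((235.5,332),(458,243)))
E
```

```text
[ 0.49750131 -0.40357659  0.16415768] [ 0.56378468 -0.3843903   0.16137657] [ 0.53064299 -0.39398345  0.16276712] [ 0.5326191  -0.3970297   0.11894425]
```

```bash
python3 - <<'E'
from h import *
print(ctrl.hand_in())
E
```

```text
the job is handed in; nothing more can be done
None
```

The tea things are laid and I handed the job in at about 39 s. No verdict is reported.

- **Glasses:** The tall glass stands on the blue coaster (left), the middle glass on slate (centre) and the low glass on cork (right). Against the coasters in the scene camera, the tall and middle glasses are about 2 mm off centre and the low glass about 5 mm, all inside the 12 mm limit.
- **Teapot:** It sits upright on the trivet, about 2–3 mm off centre by triangulating its handle and knob from two cameras.
- **Spoon:** It lies flat on the tin lid, along the long side. I judged it by eye in the wrist picture, where it looked centred and aligned.

**Checks that disagreed:**
- The last wrist-camera fits put all three glasses about 4–6 mm further left than the scene camera did. That points to a shift in the wrist pose at that moment, so I went by the comparison with the coasters.
- The last side-camera fit of the tall glass failed (high residual). Its position rests on the scene camera and on where I set it down.

I felt each thing touch down before opening the fingers, and nothing was tipped or dropped.

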